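# House four pot sherds in the tray inserts cut to their outlines

## Task

Put the four loose sherds away: lay each one in the board insert of the storage tray whose recess was cut to its outline, patterned face up and turned to fit, so that it lies flat on the recess floor and not on the edge. They are brittle, so set each one down gently, without dropping it, and leave them all in place.

Things in the scene. Friction and masses are not known exactly. Their poses are not given: they have to be found in the camera images.
- sherd_large: the largest of the four loose pot sherds: brown fired clay, a broad oblong 72 x 40 mm with cut-off corners (40 x 71 mm along its own x, y), 13 mm thick, patterned face up. Origin: underside, middle of its outline's x, y extents. Best grip: fingers closing along the line 3.09 rad from its own x towards y, centred on the origin; 40 mm wide there
- sherd_strip: the long narrow sherd: brown fired clay, a strip 75 x 29 mm (32 x 72 mm along its own x, y), 14 mm thick, patterned face up. Origin: underside, middle of its outline's x, y extents. Best grip: fingers closing along the line 0.10 rad from its own x towards y, centred 1 mm to -x and 1.5 mm to -y of the origin; 29 mm wide there
- sherd_kite: the middle-sized broad sherd: brown fired clay, kite-like with a blunt point, 60 x 42 mm (46 x 60 mm along its own x, y), 14 mm thick, patterned face up. Origin: underside, middle of its outline's x, y extents. Best grip: fingers closing along the line 2.79 rad from its own x towards y, centred 2 mm to +x and 3 mm to +y of the origin; 42 mm wide there
- sherd_small: the smallest of the four loose sherds: brown fired clay, a rounded lozenge 42 x 27 mm (31 x 42 mm along its own x, y), 12 mm thick, patterned face up. Origin: underside, middle of its outline's x, y extents. Best grip: fingers closing along the line 2.74 rad from its own x towards y, centred 1 mm to -y of the origin; 27 mm wide there
- mount_large: white board insert 105 x 70 mm, one of four in a grey tray fixed on the bench; recess a broad oblong, for the largest sherd. Grey recess floor 6 mm, board top 10.5 mm above the origin (10 and 14.5 above the bench). Sloping edge: the sherd's outline, 3 mm wider all round at the floor, 6 at the top. Origin: middle of its underside; a sherd laid right has its origin over it, x, y axes along these
- mount_strip: white board insert 105 x 70 mm, one of four in a grey tray fixed on the bench; recess a long narrow strip, for the strip sherd. Grey recess floor 6 mm, board top 10.5 mm above the origin (10 and 14.5 above the bench). Sloping edge: the sherd's outline, 3 mm wider all round at the floor, 6 at the top. Origin: middle of its underside; a sherd laid right has its origin over it, x, y axes along these
- mount_kite: white board insert 105 x 70 mm, one of four in a grey tray fixed on the bench; recess a broad kite, for the kite-like sherd. Grey recess floor 6 mm, board top 10.5 mm above the origin (10 and 14.5 above the bench). Sloping edge: the sherd's outline, 3 mm wider all round at the floor, 6 at the top. Origin: middle of its underside; a sherd laid right has its origin over it, x, y axes along these
- mount_small: white board insert 105 x 70 mm, one of four in a grey tray fixed on the bench; recess a small lozenge, for the smallest sherd. Grey recess floor 6 mm, board top 10.5 mm above the origin (10 and 14.5 above the bench). Sloping edge: the sherd's outline, 3 mm wider all round at the floor, 6 at the top. Origin: middle of its underside; a sherd laid right has its origin over it, x, y axes along these

How it is judged:
By the outcome, as a careful person would: the job done as asked, in the order asked, and still so for the second after the job is handed in, with the robot touching nothing.
It also fails if it takes over 102 s, if anything falls off the work surface, if the arm or the gripper's body presses on something with over 40 N, if the wrist force passes 120 N, or if a joint passes its speed limit or range.

## Robot

A 7-joint arm with a two-finger parallel gripper is mounted at the origin on a cart in front of the work surface, level with it; the furniture and walls round the work are solid. World frame = base frame: x ahead of the robot, y to its left, z up, the work surface at z = 0. Lengths are in m, angles in rad, forces in N, time in s.
With the tool pointing down it reaches from about 0.425 to 0.875 m from the base axis. Payload 4.7 kg.
Tool frame: the origin (TCP) lies midway between the tips of the shut fingers; the grasp point (between the pads) lies 19 mm behind it; z points along the fingers, y is the line along which they close (so a half turn about z gives the same grasp; the last joint's range is limited). The gripper opens to 87 mm and grips with 3 to 60 N. Pads are 19 mm wide; open, the fingers measure 117 mm over their backs; the gripper's body (75 mm by 190 mm) begins 51 mm behind the grasp point.
Start: joints at [-1.332, 0.321, -0.07, 1.45, 0.023, 1.371, -0.057], TCP at [0.145, 0.634, 0.184] pointing down, gripper open.
Joint ranges: [-2.86, 2.86], [-0.3, 2.09], [-1.38, 1.24], [0.06, 2.45], [-1.56, 4.7], [0.09, 2.05], [-2.69, 2.69]. Speed limits (rad/s): [2.57, 2.57, 3.14, 3.14, 3.14, 3.14, 3.14].

## Interface

Orientations are given as [roll, pitch, yaw] about the fixed x, y, z axes, in that order (R = Rz(yaw) Ry(pitch) Rx(roll)).
In Python, from bench import r, vision gives the robot as it stands.
- The arm moves only by the tool jog_arm, never from a script. Its argument "increments" is a list of rows, each an object of numbers: "x", "y", "z": the shift along the tool's x, y, z normalised to -1 to 1, where 1 is 0.1 m; "wx", "wy", "wz": the turn, a rotation vector about the tool's x, y, z normalised to -1 to 1, where 1 is 2 pi rad. In form: [{"x": .., "y": .., "z": .., "wx": .., "wy": .., "wz": ..}, ...]. A call has 1 to 12 rows; each row shifts and turns the commanded pose from where the row before left it, along the tool's axes as they then stand; what a row does not reach is not made up. A row lasts 1/10 s, in which the tool goes at most 50 mm and 8.59 degrees, less where a joint would pass 70% of its speed; a pose out of reach is approached as far as the arm can. A call with a number of a shift or a turn outside -1 to 1 is refused whole. A call with a gripper value outside its range is refused whole. "fingers" is the closure, from -1 (fully open) to 1 (shut), set as the call begins (left out, the last holds). The fingers move at their own pace and stop on an object; "squeeze" is the grip in N (left out, the last holds). Time passes only in rows, so rows that do not move let the fingers close. It gives the time, the measured TCP pose, the force, the opening and the grip force at its end, in the units of the state.
- r.state(): the state, without advancing time (a new reading comes with each control period).
- vision.read_camera(name): name is "scene" or "top"; returns the picture (400x640x3 uint8, blue, green, red); there is no depth.
- vision.calibration(name): a dict with "fx", "fy", "cx", "cy" (pixels), "D" ([k1, k2, p1, p2, k3] as OpenCV has them; the pictures are not rectified), "rvec" (rotation vector, rad) and "tvec" (3), from world to camera coordinates, as OpenCV has them. Camera axes: x right, y down, z forward; pixel columns grow to the right and rows downward; lengths in m; the calibration is good to about 2 mm. A picture is of the moment at which its call begins. calibration takes no time and is no camera call.
- r.hand_in(): hands the job in; it is judged then, once.
The state is a dict: "time": time; "joint_positions": joint angles; "joint_vel": joint speeds; "tau": joint torques, N m; "ee_pos": TCP position; "eef_rot": TCP orientation; "contact_force": force on the tool from outside, world axes, zero at the start; "torque": the same for the moment, N m; "opening": finger opening in m; "grasp_force": force on a finger pad.
Only numpy, scipy, OpenCV 4.12 (cv2) and the standard library are available. Lean on these libraries where they do the work, as an engineer would, in place of code of your own. Each camera call takes 0.05 s, during which the arm holds its last target. There are 200 camera calls.

## Working session

There is one attempt and no reset: what is moved stays moved. The work goes in short steps, Python scripts to look and compute and a tool call to move; the robot and the scene stay as the last step left them, time stands still between calls to the robot, and variables do not carry over. Pictures are saved under pics/ and viewed, at most 14 in all, crops included, and the job is handed in when it is done.

Besides the shell and the picture viewer there is one more tool, called after ">>>" by a JSON object that holds its "api" and its "payload". jog_arm: Moves the arm, as the interface text tells. Its arguments: {"type":"object","properties":{"increments":{"type":"array"},"fingers":{"type":"number"},"squeeze":{"type":"number"}},"required":["increments"]}

```bash
ls; mkdir -p pics; python3 - <<'E'
from bench import r, vision
import cv2
for n in("scene","top"):
    im=vision.read_camera(n); cv2.imwrite(f"pics/{n}0.png",im)
    print(n,vision.calibration(n))
print(r.state())
E
```

```text
pics
scene {'fx': 420.8435730699124, 'fy': 420.8435730699124, 'cx': 328.7574831980317, 'cy': 198.76163294978343, 'D': array([0.02167468, 0.        , 0.        , 0.        , 0.        ]), 'rvec': array([ 2.30388766, -0.8051794 ,  0.30851853]), 'tvec': array([-0.21882343,  0.35556956,  0.58368223])}
top {'fx': 512.0273678557697, 'fy': 512.0273678557697, 'cx': 325.818468166162, 'cy': 195.65675161088612, 'D': array([-0.14823084,  0.        ,  0.        ,  0.        ,  0.        ]), 'rvec': array([ 2.14533797, -2.11610085,  0.19444646]), 'tvec': array([0.22428344, 0.47179161, 0.94123122])}
{'time': 0.1, 'joint_positions': array([-1.33187594,  0.32174207, -0.07007042,  1.45157621,  0.02262214,
        1.37077349, -0.05687298]), 'joint_vel': array([ 0.00084235, -0.00090362, -0.0005121 , -0.00256335,  0.00130081,
       -0.00121225,  0.00167455]), 'tau': array([-3.62564924e-04, -4.92570877e+01, -4.05866252e-01, -3.13396454e+01,
       -6.41759299e-02,  3.95805726e-02,  6.23122810e-05]), 'ee_pos': array([0.1448481 , 0.63307863, 0.18326359]), 'eef_rot': array([-3.13988404e+00,  1.19276499e-04,  2.91681860e+00]), 'contact_force': array([-0.12411089, -0.20195024, -0.0195909 ]), 'torque': array([ 0.04185148, -0.00517277, -0.04539616]), 'grasp_force': 0.0, 'opening': 0.08707283424086491}
```

View pics/scene0.png

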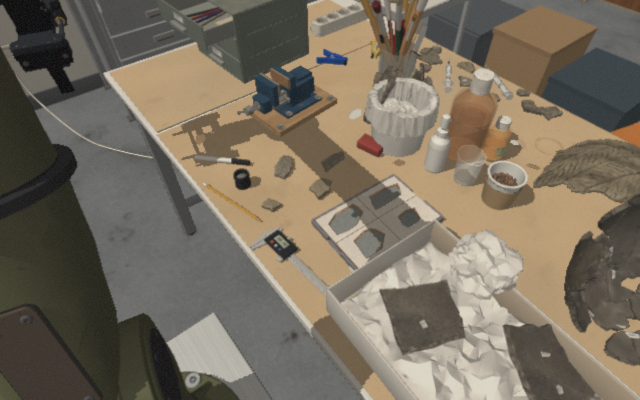

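View pics/top0.png

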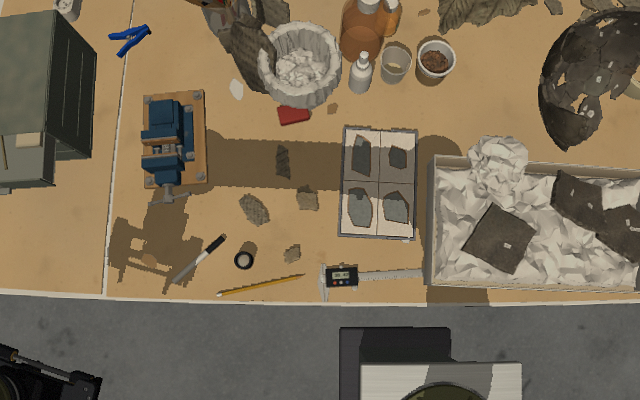

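The scene view shows four sherds near (285,166), (333,160), (319,188) and (271,205), with the tray at about (375,222). In the top view the sherds are at (254,208), (283,160), (307,198) and (292,253), and the tray spans (340–417, 125–240). I'll enlarge both.

```bash
python3 - <<'E'
import cv2
t=cv2.imread("pics/top0.png")[115:270,230:425]; cv2.imwrite("pics/topc.png",cv2.resize(t,None,fx=3.8,fy=3.8,interpolation=cv2.INTER_CUBIC))
t=cv2.imread("pics/scene0.png")[140:275,250:450]; cv2.imwrite("pics/scenec.png",cv2.resize(t,None,fx=4,fy=4,interpolation=cv2.INTER_CUBIC))
E
```

```text
(no output)
```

View pics/topc.png

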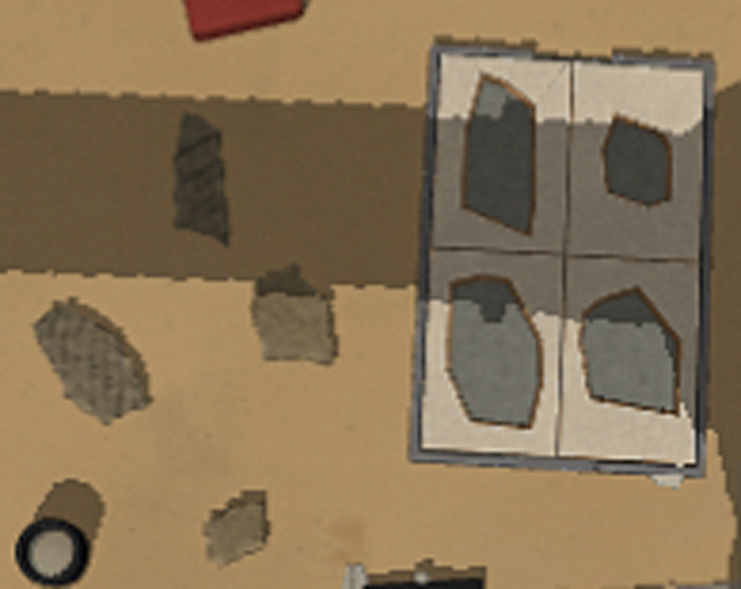

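View pics/scenec.png

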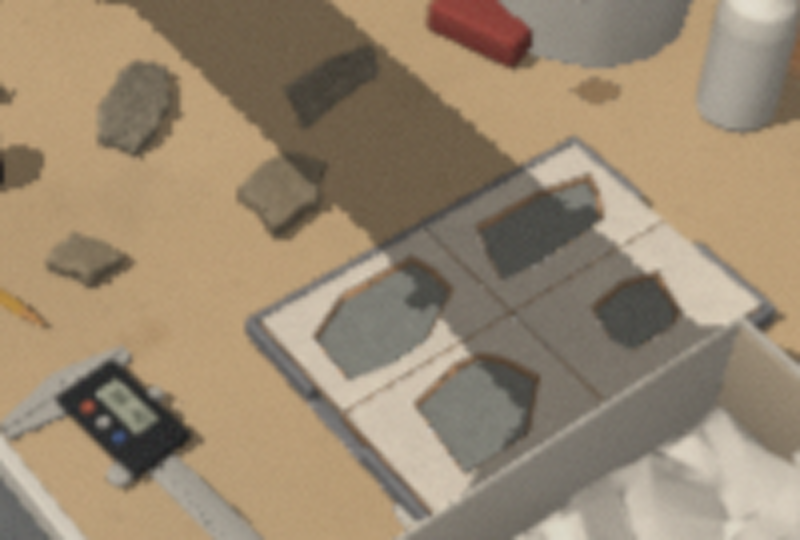

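Enlarged top view (3.8x): large is at lower left, strip in the shadow, kite in the middle, small at the bottom. The recesses are strip top left, small top right, large bottom left and kite bottom right. The scene view agrees. Next I'll check colour statistics and the camera geometry.

```bash
cat > h.py <<'E'
import cv2,numpy as np
from bench import r,vision
def cam(n):
    c=vision.calibration(n);K=np.array([[c['fx'],0,c['cx']],[0,c['fy'],c['cy']],[0,0,1]])
    R=cv2.Rodrigues(c['rvec'])[0];return K,c['D'],R,c['tvec'],-R.T@c['tvec']
def rays(n,p):
    K,D,R,t,C=cam(n);u=cv2.undistortPoints(np.float64(p).reshape(-1,1,2),K,D)[:,0]
    return C,np.c_[u,np.ones(len(u))]@R
def plane(n,p,z):
    C,d=rays(n,p);return (C+d*((z-C[2])/d[:,2])[:,None])[:,:2]
def tri(p,s):
    C1,a=rays("top",p);C2,b=rays("scene",s);out=[]
    for i in range(len(a)):
        st=np.linalg.lstsq(np.c_[a[i],-b[i]],C2-C1,rcond=None)[0]
        P,Q=C1+a[i]*st[0],C2+b[i]*st[1];out.append(np.r_[(P+Q)/2,np.linalg.norm(P-Q)])
    return np.array(out)
E
python3 - <<'E'
from h import *
print(cam("top")[4],cam("scene")[4])
t=cv2.imread("pics/top0.png");s=cv2.imread("pics/scene0.png")
for l,p in dict(large=(254,208),strip=(283,160),kite=(307,200),kiteSh=(306,189),small=(292,253),bench=(270,240),benchsh=(320,165),fl_lit=(360,210),fl_sh=(361,160),fl_sh2=(397,158),bd_lit=(347,228),bd_sh=(378,160),edge=(371,205)).items(): print(l,t[p[1],p[0]])
# triangulate: box corner near-tray top, tray corners, paper top
top=[(434,156),(433,286),(345,126),(417,130),(339,238)]
sc=[(434,222),(328,289),(394,177),(443,217),(312,221)]
print(tri(top,sc).round(4)); print(plane("top",top,.0145).round(4))
E
```

```text
[0.29534141 0.2341569  1.00834051] [ 0.09443507 -0.22987923  0.67322797]
large [66 84 95]
strip [34 43 50]
kite [ 76 102 118]
kiteSh [46 62 71]
small [ 77 104 121]
bench [ 95 136 165]
benchsh [ 57  82 100]
fl_lit [ 99 110 112]
fl_sh [59 65 67]
fl_sh2 [57 62 64]
bd_lit [148 170 184]
bd_sh [ 91 104 113]
edge [57 74 91]
[[5.447e-01 2.460e-02 6.760e-02 1.900e-03]
 [3.011e-01 3.330e-02 7.900e-02 5.800e-03]
 [6.210e-01 1.934e-01 2.600e-03 9.000e-04]
 [6.134e-01 4.600e-02 9.200e-03 5.000e-04]
 [3.936e-01 2.021e-01 1.300e-02 7.400e-03]]
[[0.5579 0.0134]
 [0.2988 0.0209]
 [0.6175 0.1936]
 [0.6119 0.0468]
 [0.3901 0.2039]]
```

```bash
cat > seg.py <<'E'
from h import *
def ratio(im):
    im=im.astype(float);return im[...,0]/np.maximum(im[...,2],1)
def blob(m,seed,k=4):
    n,l,st,c=cv2.connectedComponentsWithStats(m.astype(np.uint8))
    y,x=seed[1]*k,seed[0]*k
    if l[y,x]==0: return None
    mm=(l==l[y,x]).astype(np.uint8)
    ct=max(cv2.findContours(mm,cv2.RETR_EXTERNAL,cv2.CHAIN_APPROX_NONE)[0],key=len)[:,0].astype(float)
    return (ct+.5)/k-.5
def up(im,k=4): return cv2.resize(im,None,fx=k,fy=k,interpolation=cv2.INTER_LINEAR)
def props(P):
    m=cv2.moments(np.float32(P*1000).reshape(-1,1,2));A=m['m00'];c=np.array([m['m10'],m['m01']])/A
    a=.5*np.arctan2(2*m['mu11'],m['mu20']-m['mu02'])
    d=np.array([np.cos(a),np.sin(a)]);q=(P*1000-c)
    # densely filled third moment for the sign
    k=np.zeros((800,800),np.uint8);cv2.fillPoly(k,[np.int32((q*4+400).round())],1)
    yy,xx=np.nonzero(k);s=((xx-400)*d[0]+(yy-400)*d[1])/4
    sk=(s**3).mean()/s.std()**3
    if sk<0:a+=np.pi
    return c,np.degrees(a)%360,abs(A),sk,cv2.minAreaRect(np.float32(P*1000))
E
python3 - <<'E'
from seg import *
T=np.mean([vision.read_camera("top").astype(float) for _ in range(6)],0).astype(np.float32)
S=np.mean([vision.read_camera("scene").astype(float) for _ in range(6)],0).astype(np.float32)
np.savez("avg.npz",T=T,S=S)
ut,us=up(T),up(S)
rt=cv2.GaussianBlur(ratio(ut),(0,0),2);rs=cv2.GaussianBlur(ratio(us),(0,0),2)
V=cv2.GaussianBlur(ut.max(2),(0,0),1)
for k,p in dict(large=(254,208),strip=(283,160),kite=(307,200),small=(292,253)).items():
    c=blob(rt>.625,p)
    if c is None: print(k,None);continue
    P=plane("top",c,.0065);o=props(P);print(k,*[np.round(x,2) for x in o[:4]],[np.round(x,1) for x in o[4]])
v=np.clip((rt-.5)*500,0,255).astype(np.uint8)[115*4:270*4,230*4:425*4]
cv2.imwrite("pics/ratio.png",v)
v=np.clip((rs-.5)*500,0,255).astype(np.uint8)[140*4:275*4,250*4:450*4]
cv2.imwrite("pics/ratios.png",v)
E
```

```text
large [443.16 374.13] 41.81 2106.88 0.08 [array([444.1, 373.9]), array([69.1, 39.3]), np.float64(29.0)]
strip [542.71 319.18] 7.7 1510.11 0.09 [array([543.4, 319.3]), array([71.7, 27.6]), np.float64(4.0)]
kite [469.01 268.84] 25.85 1437.2 0.03 [array([470.5, 269. ]), array([50.5, 38.1]), np.float64(4.1)]
small [356.63 295.8 ] 307.52 600.52 0.03 [array([357.3, 295.1]), array([23.5, 33.6]), np.float64(22.7)]
```

View pics/ratio.png

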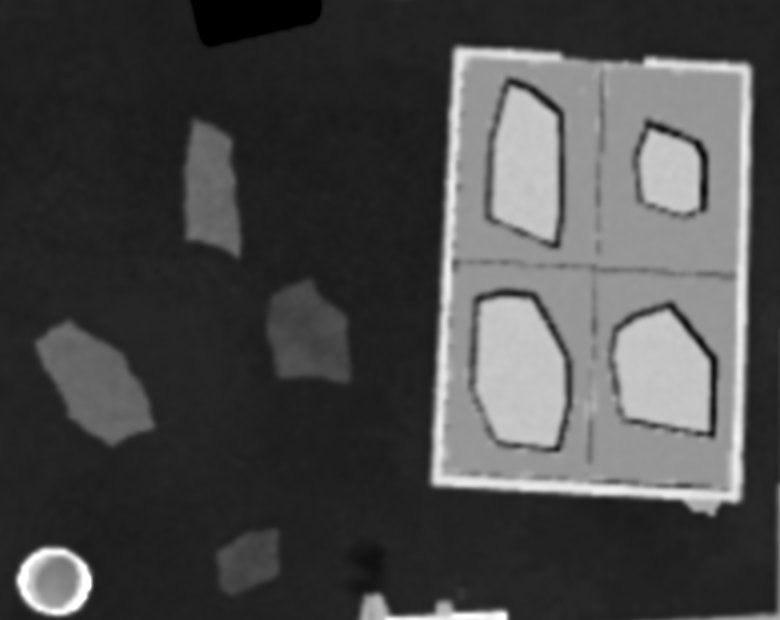

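The blue/red ratio picture removes the shadows. It shows all four sherds, the bright floors of all four recesses with their dark sloped edges, and the tray frame. Next I'll take outlines at mid-level thresholds and match corners.

```bash
cat > out.py <<'E'
from seg import *
SH=dict(large=(254,208),strip=(283,160),kite=(307,198),small=(292,253))
SS=dict(large=(285,167),strip=(332,160),kite=(320,189),small=(271,205))
RC=dict(large=(361,207),strip=(361,157),kite=(397,208),small=(397,158))
RS=dict(large=(345,220),strip=(386,198),kite=(370,243),small=(408,217))
H=dict(large=.013,strip=.014,kite=.014,small=.012)
def mid(ra,p,lo): 
    hi=np.median(ra[p[1]*4-12:p[1]*4+13,p[0]*4-12:p[0]*4+13]);return (hi+lo)/2
def poly(P,eps=2.2):return cv2.approxPolyDP(np.float32(P*1000).reshape(-1,1,2),eps,True)[:,0]
E
python3 - <<'E'
from out import *
d=np.load("avg.npz");rt,rs=[cv2.GaussianBlur(ratio(up(d[k])),(0,0),2) for k in "TS"]
b=rt[240*4,270*4];bs=np.median(rs[175*4:180*4,300*4:305*4]);print("bench",b,bs)
np.set_printoptions(suppress=True)
for k in SH:
    c=blob(rt>mid(rt,SH[k],b),SH[k]);cs=blob(rs>mid(rs,SS[k],bs),SS[k])
    f=blob(rt>mid(rt,RC[k],.62),RC[k]);fs=blob(rs>mid(rs,RS[k],.62),RS[k])
    P=plane("top",c,H[k]/2);F=plane("top",f,.010)
    m=lambda q:props(q/1000)[0]
    print(k,"tri sherd",tri([m(c)],[m(cs)]).round(4)[0] if cs is not None else None,"floor",tri([m(f)],[m(fs)]).round(4)[0] if fs is not None else None)
    for n,Q in(("sherd",P),("floor",F)):
        o=props(Q);print(' ',n,*[np.round(x,2) for x in o[:4]],[np.round(x,1) for x in o[4]]);print('   ',poly(Q).round(0).tolist())
w=blob((rt>.72)&(rt<1.2),(378,200))
E
```

```text
bench 0.5681069611195213 0.6482380332847142
large tri sherd [0.4444 0.3739 0.0038 0.0022] floor [0.3736 0.1574 0.1401 0.1966]
  sherd [443.15 374.12] 41.73 2054.2 0.08 [array([444.1, 374. ]), array([68.4, 38.6]), np.float64(28.9)]
    [[464.0, 404.0], [426.0, 386.0], [412.0, 365.0], [422.0, 344.0], [436.0, 348.0], [458.0, 361.0], [474.0, 387.0]]
  floor [502.48 126.03] 177.93 34051.86 -0.01 [array([500.2, 126.2]), array([153.7, 231.4]), np.float64(87.6)]
    [[618.0, 196.0], [396.0, 206.0], [389.0, 84.0], [382.0, 70.0], [388.0, 65.0], [388.0, 57.0], [397.0, 54.0], [611.0, 46.0], [615.0, 95.0], [610.0, 102.0], [612.0, 140.0], [616.0, 145.0]]
strip tri sherd [0.5433 0.3188 0.0057 0.0016] floor [0.4031 0.1815 0.123  0.2399]
  sherd [542.54 319.1 ] 7.66 1447.57 0.08 [array([543.1, 319.6]), array([71.1, 27. ]), np.float64(5.4)]
    [[578.0, 328.0], [554.0, 332.0], [518.0, 331.0], [509.0, 304.0], [568.0, 310.0]]
  floor [556.46 160.56] 2.08 2123.26 0.07 [array([557.8, 161. ]), array([32.8, 78.9]), np.float64(89.0)]
    [[597.0, 168.0], [569.0, 177.0], [532.0, 178.0], [526.0, 172.0], [518.0
[... 449 characters left out ...]
.6)]
    [[618.0, 196.0], [396.0, 206.0], [389.0, 84.0], [382.0, 70.0], [388.0, 65.0], [388.0, 57.0], [397.0, 54.0], [611.0, 46.0], [615.0, 95.0], [610.0, 102.0], [612.0, 140.0], [616.0, 145.0]]
small tri sherd [0.3581 0.2951 0.0053 0.0032] floor [0.3807 0.1298 0.1955 0.2429]
  sherd [356.62 295.74] 309.95 716.01 0.02 [array([356.1, 295.3]), array([29.1, 31.9]), np.float64(8.9)]
    [[372.0, 282.0], [370.0, 298.0], [361.0, 311.0], [342.0, 307.0], [340.0, 302.0], [351.0, 281.0]]
  floor [553.83  88.16] 14.02 1053.18 0.02 [array([554.5,  88.4]), array([30.9, 42.1]), np.float64(86.8)]
    [[576.0, 98.0], [561.0, 103.0], [539.0, 101.0], [533.0, 83.0], [535.0, 75.0], [561.0, 73.0], [568.0, 76.0]]
```

```bash
cat > fit.py <<'E'
from out import *
from scipy.spatial import cKDTree
def resample(P,n=360):
    Q=np.r_[P,P[:1]];s=np.r_[0,np.cumsum(np.linalg.norm(np.diff(Q,axis=0),axis=1))]
    t=np.linspace(0,s[-1],n,endpoint=False);return np.c_[np.interp(t,s,Q[:,0]),np.interp(t,s,Q[:,1])]
def icp(A,B,a):   # rotate A's contour onto B's, about the centroids, sizes made equal
    A,B=resample(A),resample(B);t=cKDTree(B)
    for _ in range(60):
        c,s=np.cos(a),np.sin(a);X=A@np.array([[c,s],[-s,c]]);e,j=t.query(X);Y=B[j]
        a+=np.arctan2((X[:,0]*Y[:,1]-X[:,1]*Y[:,0]).sum(),(X*Y).sum())
    return a,np.sqrt((e**2).mean())
def contours(img="avg.npz"):
    d=np.load(img);rt=cv2.GaussianBlur(ratio(up(d["T"])),(0,0),2);rs=cv2.GaussianBlur(ratio(up(d["S"])),(0,0),2)
    return rt,rs
E
python3 - <<'E'
from fit import *
rt,rs=contours();b=.568;np.set_printoptions(suppress=True)
for k in SH:
    c=blob(rt>mid(rt,SH[k],b),SH[k])
    f=blob(rt>mid(rt,RC[k],.80),RC[k]);lev=mid(rs,RS[k],.78);fs=blob(rs>lev,RS[k])
    P=plane("top",c,H[k]/2)*1000;F=plane("top",f,.010)*1000
    op,of=props(P/1000),props(F/1000)
    m=lambda q:props(q/1000)[0]
    print(k,"floor tri",tri([m(f)],[m(fs)]).round(4)[0], "sherd c",op[0].round(1),"floor c",of[0].round(1),"areas",op[2].round(),of[2].round(),"floor rect",[np.round(x,1) for x in of[4]])
    d=np.radians(of[1]-op[1])
    A=(P-op[0])*np.sqrt(of[2]/op[2]);B=F-of[0]
    print("   moment turn",np.degrees(d).round(1),[(np.degrees(a).round(2),e.round(2)) for a,e in(icp(A,B,d),icp(A,B,d+np.pi))],"bbox mid floor",((F.max(0)+F.min(0))/2).round(1))
# tray/board seam lines: dark seam & frame edges
m=(rt>.72);f=blob(m,(355,232));Q=plane("top",f,.0145)*1000;print("board rect",cv2.minAreaRect(np.float32(Q)))
E
```

```text
Traceback (most recent call last):
AttributeError: 'float' object has no attribute 'round'
```

```bash
cat > m1.py <<'E'
from fit import *
rt,rs=contours();b=.568;np.set_printoptions(suppress=True)
for k in SH:
    c=blob(rt>mid(rt,SH[k],b),SH[k])
    f=blob(rt>mid(rt,RC[k],.80),RC[k]);lev=mid(rs,RS[k],.78);fs=blob(rs>lev,RS[k])
    P=plane("top",c,H[k]/2)*1000;F=plane("top",f,.010)*1000
    op,of=props(P/1000),props(F/1000)
    m=lambda q:props(q/1000)[0]
    print(k,"floor tri",tri([m(f)],[m(fs)]).round(4)[0], "sherd c",op[0].round(1),"floor c",of[0].round(1),"areas",int(op[2]),int(of[2]),"floor rect",[np.round(x,1) for x in of[4]])
    d=np.radians(of[1]-op[1])
    A=(P-op[0])*np.sqrt(of[2]/op[2]);B=F-of[0]
    print("   moment turn",np.degrees(d).round(1),[(np.degrees(a).round(2),e.round(2)) for a,e in(icp(A,B,d),icp(A,B,d+np.pi))],"bbox mid floor",((F.max(0)+F.min(0))/2).round(1))
m=(rt>.72);f=blob(m,(355,232));Q=plane("top",f,.0145)*1000;print("board rect",cv2.minAreaRect(np.float32(Q)))
E
python3 m1.py
```

```text
large floor tri [0.4522 0.1632 0.0067 0.0017] sherd c [443.1 374.1] floor c [451.2 163.9] areas 2054 2453 floor rect [array([451.9, 163.1]), array([42.7, 71.7]), np.float64(87.8)]
   moment turn -30.8 [(np.float64(-30.73), np.float64(0.84)), (np.float64(149.67), np.float64(1.86))] bbox mid floor [451.7 163.5]
strip floor tri [0.5577 0.1599 0.0063 0.0012] sherd c [542.5 319.1] floor c [556.5 160.5] areas 1447 1897 floor rect [array([557.8, 160.4]), array([30.9, 75.6]), np.float64(87.7)]
   moment turn -5.8 [(np.float64(-5.24), np.float64(1.27)), (np.float64(173.65), np.float64(2.81))] bbox mid floor [557.7 161.3]
kite floor tri [0.4528 0.092  0.0079 0.0018] sherd c [469.  268.9] floor c [451.8  92.8] areas 1613 2016 floor rect [array([453.3,  93.3]), array([45.4, 58.2]), np.float64(89.2)]
   moment turn 176.2 [(np.float64(188.23), np.float64(2.92)), (np.float64(354.16), np.float64(0.83))] bbox mid floor [453.2  93.3]
small floor tri [0.5548 0.0873 0.0079 0.0012] sherd c [356.6 295.7] floor c [553.9  87.9] areas 716 921 floor rect [array([554.8,  88.3]), array([28.4, 40.1]), np.float64(89.0)]
   moment turn -294.8 [(np.float64(-294.7), np.float64(0.45)), (np.float64(-113.8), np.float64(0.88))] bbox mid floor [554.8  88.2]
board rect ((499.54461669921875, 126.84910583496094), (153.74232482910156, 230.82473754882812), 87.53655242919922)
```

```bash
cat > m2.py <<'E'
from fit import *
rt,rs=contours();b=.568;np.set_printoptions(suppress=True,linewidth=200)
k3=np.ones((3,3),np.uint8)
T=dict(large=-30.7,strip=-5.5,kite=-5.8,small=65.3)
def widths(P,g):
    P=resample(P,2000);c=props(P/1000)[0];o=[]
    for a in np.radians(g):
        u,v=np.array([np.cos(a),np.sin(a)]),np.array([-np.sin(a),np.cos(a)]);q=P-c;s,t=q@u,q@v;n=abs(t)<9.5
        o.append((np.ptp(s),s[n&(s>0)].max()-s[n&(s<0)].min()))
    return np.array(o).T.round(1)
g=np.arange(50,131,8)
print(g)
for k in SH:
    c=blob(rt>mid(rt,SH[k],b),SH[k]);f=blob(rt>mid(rt,RC[k],.80),RC[k])
    M=((rt<.745)|(rt>.84)).astype(np.uint8);M=cv2.morphologyEx(M,cv2.MORPH_CLOSE,np.ones((5,5)));o=blob(M,RC[k])
    P=plane("top",c,H[k]/2)*1000;F=plane("top",f,.010)*1000;O=plane("top",o,.0145)*1000
    oo=props(O/1000);print(k,"outer c",oo[0].round(1),int(oo[2]),[np.round(x,1) for x in oo[4]],"floor c",props(F/1000)[0].round(1))
    print(" sherd",widths(P,g-T[k]));print(" floor",widths(F,g))
    print(" outer poly",poly(O/1000,2.).round().tolist())
E
python3 m2.py
```

```text
[ 50  58  66  74  82  90  98 106 114 122 130]
large outer c [451.7 164. ] 3455 [array([452.1, 163.6]), array([51.8, 81.9]), np.float64(89.9)] floor c [451.2 163.9]
 sherd [[65.9 60.8 55.  48.5 42.7 38.6 39.7 40.6 41.  44.7 50.8]
 [60.2 54.1 48.8 43.5 39.5 38.3 39.7 40.6 40.8 42.8 45.5]]
 floor [[71.  66.1 60.1 53.  46.5 42.5 43.2 44.1 44.6 49.1 55. ]
 [64.2 57.4 52.3 47.8 44.1 42.  43.2 44.1 44.4 46.6 50.2]]
 outer poly [[490.0, 184.0], [487.0, 188.0], [442.0, 189.0], [432.0, 185.0], [429.0, 179.0], [422.0, 181.0], [413.0, 172.0], [411.0, 145.0], [440.0, 138.0], [456.0, 138.0], [491.0, 156.0], [493.0, 173.0]]
strip outer c [556.1 160.6] 2939 [array([557.3, 160.8]), array([41.6, 88.1]), np.float64(87.1)] floor c [556.5 160.5]
 sherd [[59.  52.7 45.3 37.2 30.6 27.  32.3 38.  43.1 47.5 50.9]
 [45.7 38.9 34.6 30.9 27.2 26.5 28.1 30.1 34.  40.9 49.2]]
 floor [[64.3 57.4 49.4 40.8 34.3 30.8 36.8 42.6 47.9 52.3 55.8]
 [50.8 44.3 39.3 35.5 32.2 29.8 33.2 36.5 41.5 47.5 54.6]]
 outer poly [[602.0, 170.0], [595.0, 174.0], [569.0, 181.0], [528.0, 182.0], [513.0, 145.0], [537.0, 141.0], [584.0, 
[... 360 characters left out ...]
3 44.6 46.5 47.2 48.4 48.8]]
 outer poly [[481.0, 110.0], [474.0, 118.0], [464.0, 120.0], [442.0, 119.0], [439.0, 114.0], [431.0, 117.0], [426.0, 113.0], [419.0, 69.0], [461.0, 67.0], [487.0, 87.0]]
small outer c [553.9  88. ] 1591 [array([555.2,  88.2]), array([39. , 51.3]), np.float64(89.0)] floor c [553.9  87.9]
 sherd [[36.7 34.6 31.8 29.1 27.4 25.8 26.  27.7 29.3 30.7 31.5]
 [36.7 34.4 31.3 29.1 27.2 25.8 26.  27.7 29.3 30.7 31.5]]
 floor [[41.6 39.2 36.2 33.4 30.9 28.5 29.5 31.2 32.8 34.2 35.4]
 [41.6 38.5 35.8 32.8 30.3 28.5 29.5 31.2 32.8 34.2 35.4]]
 outer poly [[580.0, 101.0], [562.0, 108.0], [537.0, 105.0], [530.0, 87.0], [532.0, 72.0], [562.0, 69.0], [569.0, 72.0], [579.0, 92.0]]
```

```bash
cat > m3.py <<'E'
from fit import *
import json
rt,rs=contours();b=.568
T=dict(large=-30.7,strip=-5.5,kite=-5.3,small=65.0);L=dict(large=90,strip=88.5,kite=93,small=91)
out={}
for k in SH:
    c=blob(rt>mid(rt,SH[k],b),SH[k]);f=blob(rt>mid(rt,RC[k],.80),RC[k])
    P=resample(plane("top",c,H[k]/2)*1000,2000);F=resample(plane("top",f,.010)*1000,2000)
    res=[]
    for Q,l in((P,L[k]-T[k]),(F,L[k])):
        a=np.radians(l);u,v=np.array([np.cos(a),np.sin(a)]),np.array([-np.sin(a),np.cos(a)])
        c0=props(Q/1000)[0];s,t=(Q-c0)@u,(Q-c0)@v;n=abs(t)<9.5
        m=(s[n&(s>0)].max()+s[n&(s<0)].min())/2;res.append((c0,m,u))
    m=res[0][1];pk=res[0][0]+m*res[0][2];pl=res[1][0]+m*res[1][2]
    print(k,"mid offs",res[0][1].round(2),res[1][1].round(2),"pick",pk.round(1),"yaw",L[k]-T[k]+90,"place",pl.round(1),"yaw",L[k]+90,"reach",np.hypot(*pk).round(),np.hypot(*pl).round())
    out[k]=dict(pick=[*pk/1000,L[k]-T[k]+90],place=[*pl/1000,L[k]+90])
json.dump(out,open("plan.json","w"))
E
cat > go.py <<'E'
import sys,json,numpy as np
from bench import r
k,w=sys.argv[1:3];z=float(sys.argv[3]);x,y,yaw=json.load(open("plan.json"))[k][w]
s=r.state();e=s["ee_pos"];a0=s["eef_rot"];dy=(yaw-np.degrees(a0[2])+90)%180-90
if len(sys.argv)>4: dy=(yaw-np.degrees(a0[2])+180)%360-180
a=np.radians(yaw) if abs((a0[2]+np.radians(dy)-np.radians(yaw)+np.pi)%(2*np.pi)-np.pi)<.1 else np.radians(yaw+180)
d=np.array([x,y,z])-e
print("t",round(s["time"],1),"pos",e.round(4),"rpy deg",np.degrees(a0).round(1),"F",s["contact_force"].round(1),"open",round(s["opening"],4))
print("turn wz total",round(-dy/360,4),"then tool x,y,z total",((d[0]*np.cos(a)+d[1]*np.sin(a))*10).round(3),((d[0]*np.sin(a)-d[1]*np.cos(a))*10).round(3),(-d[2]*10).round(3))
E
python3 m3.py; python3 go.py strip pick 0.06
```

```text
large mid offs -0.11 -0.13 pick [443.2 374. ] yaw 210.7 place [451.2 163.8] yaw 180 reach 580.0 480.0
strip mid offs 0.68 0.36 pick [542.5 319.8] yaw 184.0 place [556.5 161.1] yaw 178.5 reach 630.0 579.0
kite mid offs -0.21 0.13 pick [469.  268.7] yaw 188.3 place [451.8  92.6] yaw 183 reach 541.0 461.0
small mid offs 0.14 0.16 pick [356.7 295.8] yaw 116.0 place [553.9  88.1] yaw 181 reach 463.0 561.0
t 0.7 pos [0.1449 0.6337 0.1843] rpy deg [180.    0.  167.1] F [ 0.6 -0.5 -0.1] open 0.0873
turn wz total -0.0469 then tool x,y,z total -3.747 -3.409 1.243
```

```bash
python3 go.py large pick 0.05
```

```text
t 0.7 pos [0.1449 0.6337 0.1843] rpy deg [180.    0.  167.1] F [ 0.6 -0.5 -0.1] open 0.0873
turn wz total -0.121 then tool x,y,z total -1.239 -3.756 1.343
```

>>> {"api": "jog_arm", "payload": {"increments": [{"wz":-0.0202},{"wz":-0.0202},{"wz":-0.0202},{"wz":-0.0202},{"wz":-0.0202},{"wz":-0.0202}], "fingers": -1}}

```text
invalid input at $.increments[0]: expected keys x, y, z, wx, wy, wz
```

```bash
python3 go.py large pick 0.05
```

```text
t 0.7 pos [0.1449 0.6337 0.1843] rpy deg [180.    0.  167.1] F [ 0.6 -0.5 -0.1] open 0.0873
turn wz total -0.121 then tool x,y,z total -1.239 -3.756 1.343
```

>>> {"api": "jog_arm", "payload": {"increments": [{"x":0,"y":0,"z":0,"wx":0,"wy":0,"wz":-0.0202},{"x":0,"y":0,"z":0,"wx":0,"wy":0,"wz":-0.0202},{"x":0,"y":0,"z":0,"wx":0,"wy":0,"wz":-0.0202},{"x":0,"y":0,"z":0,"wx":0,"wy":0,"wz":-0.0202},{"x":0,"y":0,"z":0,"wx":0,"wy":0,"wz":-0.0202},{"x":0,"y":0,"z":0,"wx":0,"wy":0,"wz":-0.02},{"x":0,"y":0,"z":0,"wx":0,"wy":0,"wz":0}], "fingers": -1}}

```text
time: 1.4
ee_pos: [0.145, 0.6336, 0.1843]
eef_rot: [3.141, 0.0, -2.606]
contact_force: [0.2, 0.0, 0.5]
opening: 0.0869
grasp_force: 0.0
```

>>> {"api": "jog_arm", "payload": {"increments": [{"x":-0.124,"y":-0.375,"z":0,"wx":0,"wy":0,"wz":0},{"x":-0.124,"y":-0.375,"z":0,"wx":0,"wy":0,"wz":0},{"x":-0.124,"y":-0.375,"z":0,"wx":0,"wy":0,"wz":0},{"x":-0.124,"y":-0.375,"z":0,"wx":0,"wy":0,"wz":0},{"x":-0.124,"y":-0.375,"z":0,"wx":0,"wy":0,"wz":0},{"x":-0.124,"y":-0.375,"z":0,"wx":0,"wy":0,"wz":0},{"x":-0.124,"y":-0.375,"z":0.05,"wx":0,"wy":0,"wz":0},{"x":-0.124,"y":-0.375,"z":0.2,"wx":0,"wy":0,"wz":0},{"x":-0.124,"y":-0.375,"z":0.35,"wx":0,"wy":0,"wz":0},{"x":-0.124,"y":-0.375,"z":0.4,"wx":0,"wy":0,"wz":0},{"x":0,"y":0,"z":0.34,"wx":0,"wy":0,"wz":0},{"x":0,"y":0,"z":0,"wx":0,"wy":0,"wz":0}]}}

```text
time: 2.6
ee_pos: [0.4358, 0.3747, 0.0517]
eef_rot: [-3.139, -0.009, -2.612]
contact_force: [-0.6, 0.8, -0.3]
opening: 0.0872
grasp_force: 0.0
```

```bash
python3 go.py large pick 0.0065
```

```text
t 2.6 pos [0.4358 0.3747 0.0517] rpy deg [-179.9   -0.5 -149.6] F [-0.6  0.8 -0.3] open 0.0872
turn wz total -0.0009 then tool x,y,z total -0.06 -0.043 0.452
```

>>> {"api": "jog_arm", "payload": {"increments": [{"x":0,"y":0,"z":0.1,"wx":0,"wy":0,"wz":0},{"x":0,"y":0,"z":0.1,"wx":0,"wy":0,"wz":0},{"x":0,"y":0,"z":0,"wx":0,"wy":0,"wz":0},{"x":0,"y":0,"z":0,"wx":0,"wy":0,"wz":0}]}}

```text
time: 3.0
ee_pos: [0.438, 0.3797, 0.0374]
eef_rot: [3.141, 0.001, -2.605]
contact_force: [0.5, -0.6, 0.8]
opening: 0.087
grasp_force: 0.0
```

```bash
python3 go.py large pick 0.0065; python3 - <<'E'
from h import *
t=vision.read_camera("top")[100:280,160:420];cv2.imwrite("pics/t2.png",cv2.resize(t,None,fx=3,fy=3))
E
```

```text
t 3.0 pos [0.438  0.3797 0.0374] rpy deg [ 1.800e+02  1.000e-01 -1.493e+02] F [ 0.5 -0.6  0.8] open 0.087
turn wz total 0.0001 then tool x,y,z total -0.016 -0.075 0.309
```

View pics/t2.png

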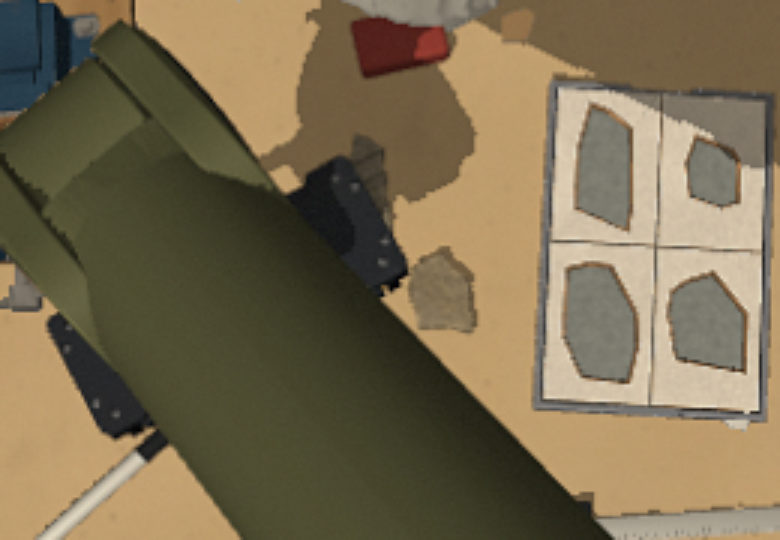

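The arm hides the large sherd, but the gripper body clears the vise at the upper left and the other sherds. The kite is at crop (443,290). I'll correct sideways, then descend.

>>> {"api": "jog_arm", "payload": {"increments": [{"x":-0.016,"y":-0.075,"z":0.06,"wx":0,"wy":0,"wz":0},{"x":0,"y":0,"z":0.08,"wx":0,"wy":0,"wz":0},{"x":0,"y":0,"z":0.08,"wx":0,"wy":0,"wz":0},{"x":0,"y":0,"z":0.05,"wx":0,"wy":0,"wz":0},{"x":0,"y":0,"z":0.035,"wx":0,"wy":0,"wz":0},{"x":0,"y":0,"z":0,"wx":0,"wy":0,"wz":0},{"x":0,"y":0,"z":0,"wx":0,"wy":0,"wz":0}]}}

```text
time: 3.75
ee_pos: [0.4433, 0.3732, 0.0061]
eef_rot: [3.141, 0.0, -2.606]
contact_force: [-0.7, 0.3, 0.3]
opening: 0.0871
grasp_force: 0.0
```

```bash
python3 go.py large pick 0.0065
```

```text
t 3.8 pos [0.4433 0.3732 0.0061] rpy deg [ 180.     0.  -149.3] F [-0.7  0.3  0.3] open 0.0871
turn wz total -0.0 then tool x,y,z total -0.004 0.008 -0.004
```

>>> {"api": "jog_arm", "payload": {"increments": [{"x":0,"y":0,"z":0,"wx":0,"wy":0,"wz":0},{"x":0,"y":0,"z":0,"wx":0,"wy":0,"wz":0},{"x":0,"y":0,"z":0,"wx":0,"wy":0,"wz":0},{"x":0,"y":0,"z":0,"wx":0,"wy":0,"wz":0},{"x":0,"y":0,"z":0,"wx":0,"wy":0,"wz":0},{"x":0,"y":0,"z":0,"wx":0,"wy":0,"wz":0},{"x":0,"y":0,"z":0,"wx":0,"wy":0,"wz":0},{"x":0,"y":0,"z":0,"wx":0,"wy":0,"wz":0}], "fingers": 1, "squeeze": 12}}

```text
time: 4.55
ee_pos: [0.4433, 0.3731, 0.006]
eef_rot: [3.142, 0.0, -2.606]
contact_force: [0.0, -0.2, 0.2]
opening: 0.0309
grasp_force: 0.0
```

>>> {"api": "jog_arm", "payload": {"increments": [{"x":0,"y":0,"z":0,"wx":0,"wy":0,"wz":0}]}}

```text
time: 4.65
ee_pos: [0.4432, 0.373, 0.006]
eef_rot: [3.142, 0.0, -2.606]
contact_force: [0.4, 0.7, -0.3]
opening: 0.0227
grasp_force: 0.0
```

```bash
python3 -c "
from bench import r;s=r.state();print(s['opening'],s['grasp_force'])"
```

```text
0.022735594102710165 0.0
```

No contact at 23 mm, so I'll open, lift and look.

>>> {"api": "jog_arm", "payload": {"increments": [{"x":0,"y":0,"z":0,"wx":0,"wy":0,"wz":0},{"x":0,"y":0,"z":0,"wx":0,"wy":0,"wz":0},{"x":0,"y":0,"z":0,"wx":0,"wy":0,"wz":0},{"x":0,"y":0,"z":0,"wx":0,"wy":0,"wz":0},{"x":0,"y":0,"z":0,"wx":0,"wy":0,"wz":0},{"x":0,"y":0,"z":0,"wx":0,"wy":0,"wz":0},{"x":0,"y":0,"z":0,"wx":0,"wy":0,"wz":0},{"x":0,"y":0,"z":0,"wx":0,"wy":0,"wz":0}], "fingers": -1}}

```text
time: 5.45
ee_pos: [0.4433, 0.373, 0.006]
eef_rot: [-3.142, 0.0, -2.606]
contact_force: [0.2, -0.6, 0.1]
opening: 0.0787
grasp_force: 0.0
```

>>> {"api": "jog_arm", "payload": {"increments": [{"x":0,"y":0,"z":-0.1,"wx":0,"wy":0,"wz":0},{"x":0,"y":0,"z":-0.3,"wx":0,"wy":0,"wz":0},{"x":0,"y":0,"z":-0.3,"wx":0,"wy":0,"wz":0},{"x":0,"y":0,"z":-0.3,"wx":0,"wy":0,"wz":0},{"x":0,"y":0,"z":-0.2,"wx":0,"wy":0,"wz":0},{"x":0,"y":0,"z":0,"wx":0,"wy":0,"wz":0}]}}

```text
time: 6.05
ee_pos: [0.4453, 0.3748, 0.1305]
eef_rot: [3.14, 0.007, -2.606]
contact_force: [-0.5, 0.6, 0.5]
opening: 0.0869
grasp_force: 0.0
```

```bash
python3 - <<'E'
from h import *
t=vision.read_camera("scene")[90:290,200:460];cv2.imwrite("pics/t3.png",cv2.resize(t,None,fx=3,fy=3))
E
```

```text
(no output)
```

View pics/t3.png

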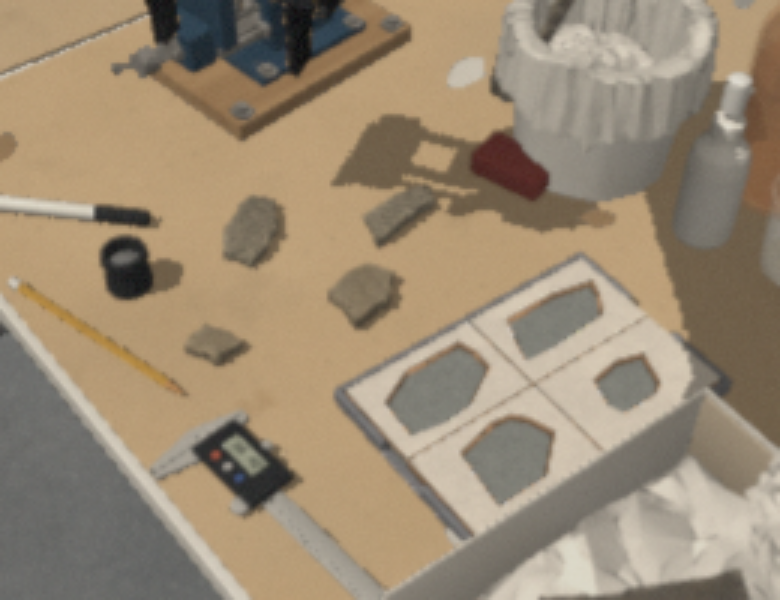

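The scene crop shows the large sherd at (252,230), apparently unmoved, with the fingertips at the top left in front of the vise. The fingers evidently closed above it, so the tips probably retract as the gripper opens. I'll measure their height at about a 43 mm opening.

>>> {"api": "jog_arm", "payload": {"increments": [{"x":0,"y":0,"z":0,"wx":0,"wy":0,"wz":0},{"x":0,"y":0,"z":0,"wx":0,"wy":0,"wz":0},{"x":0,"y":0,"z":0,"wx":0,"wy":0,"wz":0},{"x":0,"y":0,"z":0,"wx":0,"wy":0,"wz":0},{"x":0,"y":0,"z":0,"wx":0,"wy":0,"wz":0},{"x":0,"y":0,"z":0,"wx":0,"wy":0,"wz":0},{"x":0,"y":0,"z":0,"wx":0,"wy":0,"wz":0},{"x":0,"y":0,"z":0,"wx":0,"wy":0,"wz":0}], "fingers": 0}}

```text
time: 6.9
ee_pos: [0.4433, 0.373, 0.1261]
eef_rot: [3.142, 0.0, -2.606]
contact_force: [0.3, -0.2, -0.4]
opening: 0.0441
grasp_force: 0.0
```

```bash
python3 - <<'E'
from seg import *;from out import *
s=r.state();print(s["ee_pos"].round(4),s["opening"],s["eef_rot"].round(3))
im=vision.read_camera("scene")
# sherd position in the scene view now vs start
S0=np.load("avg.npz")["S"]
for I in(S0,im.astype(np.float32)):
    rs=cv2.GaussianBlur(ratio(up(I)),(0,0),2);c=blob(rs>.63,SS["large"]);print(props(c/1000)[0].round(2),props(c/1000)[2])
c=vision.calibration("scene");K,D,R,t,C=cam("scene")
yaw=s["eef_rot"][2];ty=np.array([np.sin(yaw),-np.cos(yaw),0]);tz=np.array([0,0,-1.])
p=[s["ee_pos"]+ty*a+np.array([0,0,h]) for a in(-.0217,0,.0217) for h in(0,.01)]
print(cv2.projectPoints(np.array(p),c["rvec"],c["tvec"],K,D)[0][:,0].round(1).tolist())
x0,y0=225,60
cv2.imwrite("pics/t4.png",cv2.resize(im[y0:y0+70,x0:x0+100],None,fx=8,fy=8,interpolation=cv2.INTER_CUBIC))
E
```

```text
[0.4433 0.373  0.1261] 0.044139870150243864 [ 3.142  0.    -2.606]
[318.24 200.75] 253643.15625
[318.23 200.75] 253643.15625
[[287.5, 126.7], [287.2, 122.8], [277.9, 124.3], [277.4, 120.4], [268.3, 121.9], [267.8, 118.0]]
```

View pics/t4.png

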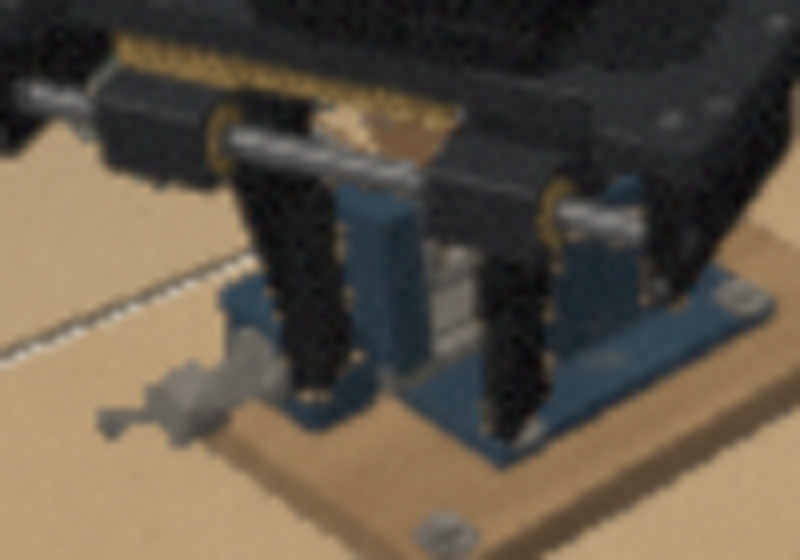

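```bash
python3 - <<'E'
from h import *
s=r.state();e=s["ee_pos"];yaw=s["eef_rot"][2];tx=np.array([np.cos(yaw),np.sin(yaw),0]);ty=np.array([np.sin(yaw),-np.cos(yaw),0])
C,d=rays("scene",[(264.4,109.4),(288.7,115)])
for off in(-.01,0,.01):
  for v in d:
    P=C+v*(((e+off*tx-C)@tx)/(v@tx))-e;print(off,(P@ty*1000).round(1),(P[2]*1000).round(1))
E
```

```text
-0.01 33.0 21.6
-0.01 -21.6 22.3
0 27.0 30.1
0 -26.7 30.8
0.01 20.9 38.6
0.01 -31.9 39.3
```

Both tips come out symmetric at ±27 mm but about 30 mm above the reported TCP, so the fingertips really sit about 30 mm above the pose the robot reports. I'll go down open and find the bench by gentle touch to calibrate the height.

>>> {"api": "jog_arm", "payload": {"increments": [{"x":0,"y":0,"z":0,"wx":0,"wy":0,"wz":0},{"x":0,"y":0,"z":0,"wx":0,"wy":0,"wz":0},{"x":0,"y":0,"z":0.2,"wx":0,"wy":0,"wz":0},{"x":0,"y":0,"z":0.2,"wx":0,"wy":0,"wz":0},{"x":0,"y":0,"z":0.2,"wx":0,"wy":0,"wz":0},{"x":0,"y":0,"z":0.2,"wx":0,"wy":0,"wz":0},{"x":0,"y":0,"z":0.2,"wx":0,"wy":0,"wz":0},{"x":0,"y":0,"z":0.15,"wx":0,"wy":0,"wz":0},{"x":0,"y":0,"z":0.1,"wx":0,"wy":0,"wz":0},{"x":0,"y":0,"z":0,"wx":0,"wy":0,"wz":0}], "fingers": -1}}

```text
time: 7.95
ee_pos: [0.4424, 0.3723, -0.0003]
eef_rot: [-3.141, -0.002, -2.606]
contact_force: [0.4, 0.3, 0.1]
opening: 0.087
grasp_force: 0.0
```

```bash
python3 - <<'E'
from h import *
im=vision.read_camera("scene");s=r.state();e=s["ee_pos"];print(e.round(4))
c=vision.calibration("scene");K,D,R,t,C=cam("scene");yaw=s["eef_rot"][2];ty=np.array([np.sin(yaw),-np.cos(yaw),0])
print(cv2.projectPoints(np.array([e+ty*a for a in(-.048,0,.048)]),c["rvec"],c["tvec"],K,D)[0][:,0].round(1).tolist())
cv2.imwrite("pics/t5.png",cv2.resize(im[115:190,235:335],None,fx=8,fy=8,interpolation=cv2.INTER_CUBIC))
E
```

```text
[0.4431 0.3729 0.0007]
[[302.1, 173.5], [282.7, 168.1], [263.8, 162.9]]
```

View pics/t5.png

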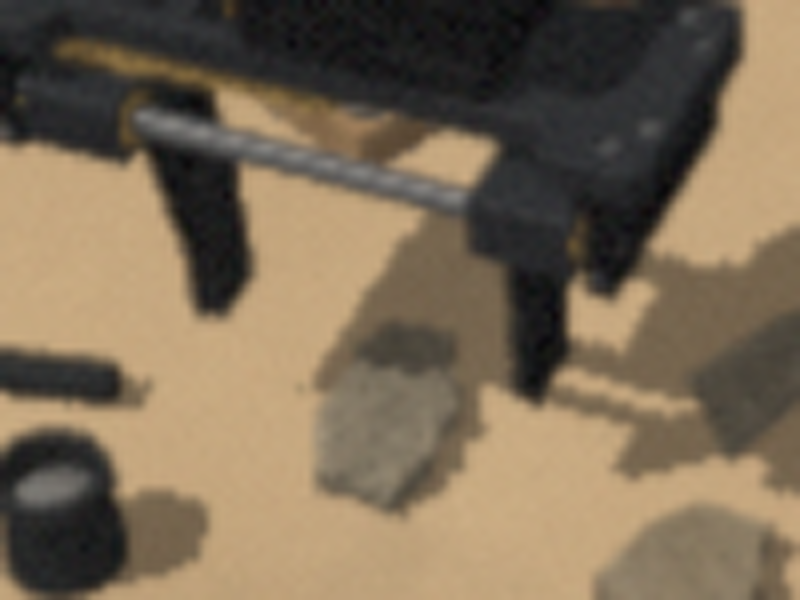

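Crop: the tips are at (215,312) and (535,400), about 9 px above the predicted TCP row, and straddling the sherd. That again suggests they are well above the bench, so I'll probe downward.

>>> {"api": "jog_arm", "payload": {"increments": [{"x":0,"y":0,"z":0.01,"wx":0,"wy":0,"wz":0},{"x":0,"y":0,"z":0.01,"wx":0,"wy":0,"wz":0},{"x":0,"y":0,"z":0.01,"wx":0,"wy":0,"wz":0},{"x":0,"y":0,"z":0,"wx":0,"wy":0,"wz":0}]}}

```text
time: 8.4
ee_pos: [0.4434, 0.3732, -0.0017]
eef_rot: [3.141, 0.001, -2.606]
contact_force: [0.1, 0.7, -0.3]
opening: 0.0871
grasp_force: 0.0
```

>>> {"api": "jog_arm", "payload": {"increments": [{"x":0,"y":0,"z":0.01,"wx":0,"wy":0,"wz":0},{"x":0,"y":0,"z":0.01,"wx":0,"wy":0,"wz":0},{"x":0,"y":0,"z":0.01,"wx":0,"wy":0,"wz":0},{"x":0,"y":0,"z":0,"wx":0,"wy":0,"wz":0}]}}

```text
time: 8.8
ee_pos: [0.4431, 0.3729, -0.0052]
eef_rot: [-3.142, -0.0, -2.606]
contact_force: [-0.1, 0.5, -0.1]
opening: 0.0866
grasp_force: 0.0
```

```bash
python3 - <<'E'
from h import *
s=r.state();e=s["ee_pos"]-[0,0,s["ee_pos"][2]-.0007];yaw=s["eef_rot"][2];tx=np.array([np.cos(yaw),np.sin(yaw),0]);ty=np.array([np.sin(yaw),-np.cos(yaw),0])
C,d=rays("scene",[(261.9,154),(301.9,165)])
for off in(-.01,0,.01):
  for v in d:
    P=C+v*(((e+off*tx-C)@tx)/(v@tx))-e;print(off,(P@ty*1000).round(1),(P[2]*1000).round(1))
E
```

```text
-0.01 55.6 16.8
-0.01 -44.0 16.1
0 49.2 27.4
0 -48.8 26.7
0.01 42.8 38.0
0.01 -53.6 37.4
```

>>> {"api": "jog_arm", "payload": {"increments": [{"x":0,"y":0,"z":0.02,"wx":0,"wy":0,"wz":0},{"x":0,"y":0,"z":0.02,"wx":0,"wy":0,"wz":0},{"x":0,"y":0,"z":0.02,"wx":0,"wy":0,"wz":0},{"x":0,"y":0,"z":0.02,"wx":0,"wy":0,"wz":0},{"x":0,"y":0,"z":0.02,"wx":0,"wy":0,"wz":0},{"x":0,"y":0,"z":0.02,"wx":0,"wy":0,"wz":0},{"x":0,"y":0,"z":0,"wx":0,"wy":0,"wz":0}]}}

```text
time: 9.5
ee_pos: [0.4431, 0.3728, -0.0174]
eef_rot: [-3.141, -0.001, -2.606]
contact_force: [0.2, -0.5, 0.4]
opening: 0.087
grasp_force: 0.0
```

>>> {"api": "jog_arm", "payload": {"increments": [{"x":0,"y":0,"z":0.01,"wx":0,"wy":0,"wz":0},{"x":0,"y":0,"z":0.01,"wx":0,"wy":0,"wz":0},{"x":0,"y":0,"z":0,"wx":0,"wy":0,"wz":0}]}}

```text
time: 9.8
ee_pos: [0.4432, 0.373, -0.0191]
eef_rot: [-3.142, -0.0, -2.606]
contact_force: [0.5, -0.4, 0.9]
opening: 0.0871
grasp_force: 0.0
```

>>> {"api": "jog_arm", "payload": {"increments": [{"x":0,"y":0,"z":0.01,"wx":0,"wy":0,"wz":0},{"x":0,"y":0,"z":0.01,"wx":0,"wy":0,"wz":0},{"x":0,"y":0,"z":0,"wx":0,"wy":0,"wz":0}]}}

```text
time: 10.1
ee_pos: [0.4432, 0.3729, -0.0211]
eef_rot: [-3.142, -0.0, -2.606]
contact_force: [-0.1, -0.2, 0.6]
opening: 0.0869
grasp_force: 0.0
```

>>> {"api": "jog_arm", "payload": {"increments": [{"x":0,"y":0,"z":0.01,"wx":0,"wy":0,"wz":0},{"x":0,"y":0,"z":0.01,"wx":0,"wy":0,"wz":0},{"x":0,"y":0,"z":0,"wx":0,"wy":0,"wz":0}]}}

```text
time: 10.4
ee_pos: [0.4432, 0.3729, -0.0232]
eef_rot: [-3.142, -0.0, -2.606]
contact_force: [0.6, 0.2, -0.0]
opening: 0.0872
grasp_force: 0.0
```

>>> {"api": "jog_arm", "payload": {"increments": [{"x":0,"y":0,"z":0.01,"wx":0,"wy":0,"wz":0},{"x":0,"y":0,"z":0,"wx":0,"wy":0,"wz":0}]}}

```text
time: 10.6
ee_pos: [0.4432, 0.3729, -0.0241]
eef_rot: [-3.142, -0.0, -2.606]
contact_force: [-0.0, -0.0, 0.3]
opening: 0.0872
grasp_force: 0.0
```

>>> {"api": "jog_arm", "payload": {"increments": [{"x":0,"y":0,"z":0.01,"wx":0,"wy":0,"wz":0},{"x":0,"y":0,"z":0,"wx":0,"wy":0,"wz":0}]}}

```text
time: 10.8
ee_pos: [0.4431, 0.373, -0.0251]
eef_rot: [3.142, -0.0, -2.606]
contact_force: [0.8, -0.6, 0.6]
opening: 0.087
grasp_force: 0.0
```

>>> {"api": "jog_arm", "payload": {"increments": [{"x":0,"y":0,"z":0.01,"wx":0,"wy":0,"wz":0},{"x":0,"y":0,"z":0,"wx":0,"wy":0,"wz":0}]}}

```text
time: 11.0
ee_pos: [0.4431, 0.373, -0.0261]
eef_rot: [3.142, -0.0, -2.606]
contact_force: [-0.2, -0.2, -0.1]
opening: 0.0872
grasp_force: 0.0
```

>>> {"api": "jog_arm", "payload": {"increments": [{"x":0,"y":0,"z":0.01,"wx":0,"wy":0,"wz":0},{"x":0,"y":0,"z":0,"wx":0,"wy":0,"wz":0}]}}

```text
time: 11.2
ee_pos: [0.4432, 0.3729, -0.0271]
eef_rot: [-3.142, -0.0, -2.606]
contact_force: [-0.0, -0.4, 0.3]
opening: 0.0869
grasp_force: 0.0
```

>>> {"api": "jog_arm", "payload": {"increments": [{"x":0,"y":0,"z":0.01,"wx":0,"wy":0,"wz":0},{"x":0,"y":0,"z":0,"wx":0,"wy":0,"wz":0}]}}

```text
time: 11.4
ee_pos: [0.4432, 0.373, -0.0281]
eef_rot: [-3.142, -0.0, -2.606]
contact_force: [1.0, 0.4, -0.5]
opening: 0.0869
grasp_force: 0.0
```

>>> {"api": "jog_arm", "payload": {"increments": [{"x":0,"y":0,"z":0.01,"wx":0,"wy":0,"wz":0},{"x":0,"y":0,"z":0,"wx":0,"wy":0,"wz":0}]}}

```text
time: 11.6
ee_pos: [0.4432, 0.373, -0.0291]
eef_rot: [-3.142, -0.0, -2.606]
contact_force: [-0.9, -0.6, -0.1]
opening: 0.0871
grasp_force: 0.0
```

>>> {"api": "jog_arm", "payload": {"increments": [{"x":0,"y":0,"z":0.01,"wx":0,"wy":0,"wz":0},{"x":0,"y":0,"z":0,"wx":0,"wy":0,"wz":0}]}}

```text
time: 11.8
ee_pos: [0.4432, 0.373, -0.0301]
eef_rot: [3.142, -0.0, -2.606]
contact_force: [-0.1, 1.0, -0.4]
opening: 0.0871
grasp_force: 0.0
```

>>> {"api": "jog_arm", "payload": {"increments": [{"x":0,"y":0,"z":0.01,"wx":0,"wy":0,"wz":0},{"x":0,"y":0,"z":0,"wx":0,"wy":0,"wz":0}]}}

```text
time: 12.0
ee_pos: [0.4432, 0.373, -0.0311]
eef_rot: [-3.142, -0.0, -2.606]
contact_force: [-0.4, 0.2, -0.1]
opening: 0.087
grasp_force: 0.0
```

>>> {"api": "jog_arm", "payload": {"increments": [{"x":0,"y":0,"z":0.01,"wx":0,"wy":0,"wz":0},{"x":0,"y":0,"z":0,"wx":0,"wy":0,"wz":0}]}}

```text
time: 12.2
ee_pos: [0.4432, 0.373, -0.0321]
eef_rot: [-3.142, -0.0, -2.606]
contact_force: [-0.6, 0.8, -0.7]
opening: 0.087
grasp_force: 0.0
```

```bash
cat > tips.py <<'E'
from h import *
im=vision.read_camera("scene");s=r.state();e=s["ee_pos"];yaw=s["eef_rot"][2];tx=np.array([np.cos(yaw),np.sin(yaw),0]);ty=np.array([np.sin(yaw),-np.cos(yaw),0])
c=vision.calibration("scene");K,D,R,t,C=cam("scene");h=s["opening"]/2+.005
V=cv2.resize(im.max(2),None,fx=4,fy=4,interpolation=cv2.INTER_CUBIC)
pr=lambda P:cv2.projectPoints(np.array(P),c["rvec"],c["tvec"],K,D)[0][:,0]
n,l,st,_=cv2.connectedComponentsWithStats((V<52).astype(np.uint8))
for a in(-h,h):
    p,q=pr([e+ty*a+[0,0,.032],e+ty*a+[0,0,.06]])
    lab=l[int(q[1]*4),int(q[0]*4)]
    win=np.zeros_like(V,bool);x=int(p[0]*4);win[:,x-28:x+28]=1
    ys,xs=np.nonzero((l==lab)&win&(lab>0))
    if len(ys)==0:print("none",p,q);continue
    yb=ys.max();tip=np.array([xs[ys>=yb-2].mean(),yb])/4
    _,d=rays("scene",[tip]);v=d[0];P=C+v*(((e-C)@tx)/(v@tx))
    print("tip px",tip,"along y",((P-e)@ty*1000).round(1),"above TCP",((P-e)[2]*1000).round(1),"world z",(P[2]*1000).round(1))
E
python3 tips.py
```

```text
tip px [302.375 174.25 ] along y -48.5 above TCP 30.3 world z -1.7
tip px [263.66346154 163.5       ] along y 48.5 above TCP 30.7 world z -1.4
```

Accounting for the finger's near corner, 9.5 mm toward the camera, the tips should still be about 7 mm up. I'll keep probing.

>>> {"api": "jog_arm", "payload": {"increments": [{"x":0,"y":0,"z":0.01,"wx":0,"wy":0,"wz":0},{"x":0,"y":0,"z":0.01,"wx":0,"wy":0,"wz":0},{"x":0,"y":0,"z":0,"wx":0,"wy":0,"wz":0}]}}

```text
time: 12.55
ee_pos: [0.4431, 0.3729, -0.0341]
eef_rot: [-3.142, -0.0, -2.606]
contact_force: [0.2, 0.6, 0.2]
opening: 0.0865
grasp_force: 0.0
```

>>> {"api": "jog_arm", "payload": {"increments": [{"x":0,"y":0,"z":0.01,"wx":0,"wy":0,"wz":0},{"x":0,"y":0,"z":0.01,"wx":0,"wy":0,"wz":0},{"x":0,"y":0,"z":0,"wx":0,"wy":0,"wz":0}]}}

```text
time: 12.85
ee_pos: [0.4432, 0.3729, -0.0361]
eef_rot: [-3.142, -0.0, -2.606]
contact_force: [0.4, 0.4, -0.2]
opening: 0.0869
grasp_force: 0.0
```

>>> {"api": "jog_arm", "payload": {"increments": [{"x":0,"y":0,"z":0.01,"wx":0,"wy":0,"wz":0},{"x":0,"y":0,"z":0,"wx":0,"wy":0,"wz":0}]}}

```text
time: 13.05
ee_pos: [0.4432, 0.373, -0.0371]
eef_rot: [-3.142, -0.0, -2.606]
contact_force: [1.2, 0.0, -0.5]
opening: 0.0869
grasp_force: 0.0
```

>>> {"api": "jog_arm", "payload": {"increments": [{"x":0,"y":0,"z":0.01,"wx":0,"wy":0,"wz":0},{"x":0,"y":0,"z":0,"wx":0,"wy":0,"wz":0}]}}

```text
time: 13.25
ee_pos: [0.4433, 0.3731, -0.0378]
eef_rot: [3.142, 0.0, -2.606]
contact_force: [-0.5, -0.6, 0.6]
opening: 0.0871
grasp_force: 0.7
```

>>> {"api": "jog_arm", "payload": {"increments": [{"x":0,"y":0,"z":0.01,"wx":0,"wy":0,"wz":0},{"x":0,"y":0,"z":0,"wx":0,"wy":0,"wz":0}]}}

```text
time: 13.45
ee_pos: [0.4434, 0.3731, -0.0378]
eef_rot: [3.141, 0.0, -2.606]
contact_force: [-2.0, -2.3, 7.6]
opening: 0.0871
grasp_force: 3.9
```

Contact: tips touch the bench at reported z = -0.0377, so tip z = reported + 37.7 mm. I'll back up to 6.5 mm tip height and grip.

>>> {"api": "jog_arm", "payload": {"increments": [{"x":-0.004,"y":0.008,"z":-0.04,"wx":0,"wy":0,"wz":0},{"x":0,"y":0,"z":-0.038,"wx":0,"wy":0,"wz":0},{"x":0,"y":0,"z":0,"wx":0,"wy":0,"wz":0},{"x":0,"y":0,"z":0,"wx":0,"wy":0,"wz":0}]}}

```text
time: 13.85
ee_pos: [0.4432, 0.374, -0.0312]
eef_rot: [3.142, 0.0, -2.606]
contact_force: [0.1, -0.1, 0.2]
opening: 0.0871
grasp_force: 0.0
```

>>> {"api": "jog_arm", "payload": {"increments": [{"x":0,"y":0,"z":0,"wx":0,"wy":0,"wz":0},{"x":0,"y":0,"z":0,"wx":0,"wy":0,"wz":0},{"x":0,"y":0,"z":0,"wx":0,"wy":0,"wz":0},{"x":0,"y":0,"z":0,"wx":0,"wy":0,"wz":0},{"x":0,"y":0,"z":0,"wx":0,"wy":0,"wz":0},{"x":0,"y":0,"z":0,"wx":0,"wy":0,"wz":0},{"x":0,"y":0,"z":0,"wx":0,"wy":0,"wz":0},{"x":0,"y":0,"z":0,"wx":0,"wy":0,"wz":0}], "fingers": 1, "squeeze": 12}}

```text
time: 14.65
ee_pos: [0.4432, 0.3739, -0.0312]
eef_rot: [3.142, 0.0, -2.606]
contact_force: [-0.2, 0.1, -0.6]
opening: 0.0383
grasp_force: 11.9
```

Gripped at 38.3 mm with 12 N. Lift and turn to the place yaw.

>>> {"api": "jog_arm", "payload": {"increments": [{"x":0,"y":0,"z":-0.05,"wx":0,"wy":0,"wz":0},{"x":0,"y":0,"z":-0.15,"wx":0,"wy":0,"wz":0},{"x":0,"y":0,"z":-0.2,"wx":0,"wy":0,"wz":0},{"x":0,"y":0,"z":-0.2,"wx":0,"wy":0,"wz":0},{"x":0,"y":0,"z":0,"wx":0,"wy":0,"wz":0.017},{"x":0,"y":0,"z":0,"wx":0,"wy":0,"wz":0.017},{"x":0,"y":0,"z":0,"wx":0,"wy":0,"wz":0.017},{"x":0,"y":0,"z":0,"wx":0,"wy":0,"wz":0.017},{"x":0,"y":0,"z":0,"wx":0,"wy":0,"wz":0.017},{"x":0,"y":0,"z":0,"wx":0,"wy":0,"wz":0},{"x":0,"y":0,"z":0,"wx":0,"wy":0,"wz":0}]}}

```text
time: 15.75
ee_pos: [0.4434, 0.3742, 0.0297]
eef_rot: [3.141, 0.001, -3.137]
contact_force: [0.9, -0.1, -0.6]
opening: 0.0383
grasp_force: 11.9
```

```bash
python3 go.py large place 0.005
```

```text
t 15.8 pos [0.4434 0.3742 0.0297] rpy deg [ 180.     0.  -179.8] F [ 0.9 -0.1 -0.6] open 0.0383
turn wz total 0.0007 then tool x,y,z total -0.078 -2.105 0.247
```

>>> {"api": "jog_arm", "payload": {"increments": [{"x":-0.01,"y":-0.25,"z":0,"wx":0,"wy":0,"wz":0},{"x":-0.01,"y":-0.265,"z":0,"wx":0,"wy":0,"wz":0},{"x":-0.01,"y":-0.265,"z":0,"wx":0,"wy":0,"wz":0},{"x":-0.01,"y":-0.265,"z":0,"wx":0,"wy":0,"wz":0},{"x":-0.01,"y":-0.265,"z":0,"wx":0,"wy":0,"wz":0},{"x":-0.01,"y":-0.265,"z":0,"wx":0,"wy":0,"wz":0},{"x":-0.01,"y":-0.265,"z":0,"wx":0,"wy":0,"wz":0},{"x":-0.01,"y":-0.265,"z":0,"wx":0,"wy":0,"wz":0.0007},{"x":0,"y":0,"z":0,"wx":0,"wy":0,"wz":0},{"x":0,"y":0,"z":0.1,"wx":0,"wy":0,"wz":0},{"x":0,"y":0,"z":0.147,"wx":0,"wy":0,"wz":0},{"x":0,"y":0,"z":0,"wx":0,"wy":0,"wz":0}]}}

```text
time: 16.95
ee_pos: [0.4496, 0.164, 0.0022]
eef_rot: [-3.14, -0.003, 3.141]
contact_force: [-0.3, -0.1, 0.1]
opening: 0.0381
grasp_force: 11.9
```

>>> {"api": "jog_arm", "payload": {"increments": [{"x":0,"y":0,"z":0,"wx":0,"wy":0,"wz":0},{"x":0,"y":0,"z":0,"wx":0,"wy":0,"wz":0}]}}

```text
time: 17.15
ee_pos: [0.4518, 0.1642, 0.0045]
eef_rot: [3.141, 0.001, 3.14]
contact_force: [-0.7, -0.6, -0.5]
opening: 0.0383
grasp_force: 11.9
```

```bash
python3 go.py large place -0.0207; python3 - <<'E'
from h import *
im=vision.read_camera("scene")
cv2.imwrite("pics/t6.png",cv2.resize(im[165:275,285:445],None,fx=5,fy=5,interpolation=cv2.INTER_CUBIC))
E
```

```text
t 17.1 pos [0.4518 0.1642 0.0045] rpy deg [180.    0.  179.9] F [-0.7 -0.6 -0.5] open 0.0383
turn wz total -0.0003 then tool x,y,z total 0.006 -0.004 0.252
```

View pics/t6.png

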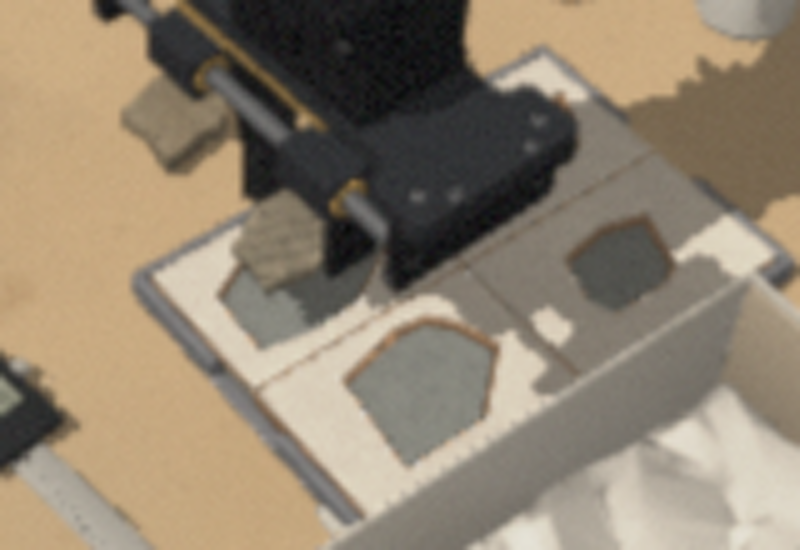

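The held large sherd is level at crop (280,240), above its recess and lined up with it. I'll lower it slowly.

>>> {"api": "jog_arm", "payload": {"increments": [{"x":0.006,"y":-0.004,"z":0.05,"wx":0,"wy":0,"wz":0},{"x":0,"y":0,"z":0.05,"wx":0,"wy":0,"wz":0},{"x":0,"y":0,"z":0.05,"wx":0,"wy":0,"wz":0},{"x":0,"y":0,"z":0.04,"wx":0,"wy":0,"wz":0},{"x":0,"y":0,"z":0.03,"wx":0,"wy":0,"wz":0},{"x":0,"y":0,"z":0.02,"wx":0,"wy":0,"wz":0},{"x":0,"y":0,"z":0.01,"wx":0,"wy":0,"wz":0},{"x":0,"y":0,"z":0,"wx":0,"wy":0,"wz":0},{"x":0,"y":0,"z":0,"wx":0,"wy":0,"wz":0}]}}

```text
time: 18.1
ee_pos: [0.4511, 0.1631, -0.0207]
eef_rot: [3.141, 0.0, 3.139]
contact_force: [-0.0, -0.2, -0.8]
opening: 0.0381
grasp_force: 11.9
```

>>> {"api": "jog_arm", "payload": {"increments": [{"x":0,"y":0,"z":0.005,"wx":0,"wy":0,"wz":0},{"x":0,"y":0,"z":0,"wx":0,"wy":0,"wz":0}]}}

```text
time: 18.3
ee_pos: [0.4511, 0.1631, -0.0212]
eef_rot: [3.141, 0.0, 3.139]
contact_force: [-0.3, 0.6, -0.9]
opening: 0.0379
grasp_force: 11.9
```

>>> {"api": "jog_arm", "payload": {"increments": [{"x":0,"y":0,"z":0.004,"wx":0,"wy":0,"wz":0},{"x":0,"y":0,"z":0,"wx":0,"wy":0,"wz":0}]}}

```text
time: 18.5
ee_pos: [0.4511, 0.1632, -0.0213]
eef_rot: [3.141, 0.0, 3.139]
contact_force: [-0.9, 0.1, 4.9]
opening: 0.038
grasp_force: 12.1
```

>>> {"api": "jog_arm", "payload": {"increments": [{"x":0,"y":0,"z":0.003,"wx":0,"wy":0,"wz":0},{"x":0,"y":0,"z":0,"wx":0,"wy":0,"wz":0}]}}

```text
time: 18.7
ee_pos: [0.4511, 0.1632, -0.0213]
eef_rot: [3.141, 0.0, 3.139]
contact_force: [-2.1, -1.7, 7.5]
opening: 0.0381
grasp_force: 12.2
```

Floor contact at reported z = -0.0213, exactly as expected. Release partway and rise.

>>> {"api": "jog_arm", "payload": {"increments": [{"x":0,"y":0,"z":-0.004,"wx":0,"wy":0,"wz":0},{"x":0,"y":0,"z":0,"wx":0,"wy":0,"wz":0},{"x":0,"y":0,"z":0,"wx":0,"wy":0,"wz":0},{"x":0,"y":0,"z":0,"wx":0,"wy":0,"wz":0},{"x":0,"y":0,"z":-0.03,"wx":0,"wy":0,"wz":0},{"x":0,"y":0,"z":-0.2,"wx":0,"wy":0,"wz":0},{"x":0,"y":0,"z":-0.3,"wx":0,"wy":0,"wz":0},{"x":0,"y":0,"z":-0.1,"wx":0,"wy":0,"wz":0},{"x":0,"y":0,"z":0,"wx":0,"wy":0,"wz":0}], "fingers": -0.15}}

```text
time: 19.6
ee_pos: [0.4524, 0.1638, 0.0429]
eef_rot: [3.14, 0.003, 3.139]
contact_force: [-1.2, 0.1, 0.0]
opening: 0.0502
grasp_force: 0.0
```

```bash
python3 go.py strip pick 0.02
```

```text
t 19.6 pos [0.4524 0.1638 0.0429] rpy deg [179.9   0.2 179.8] F [-1.2  0.1  0. ] open 0.0502
turn wz total -0.0116 then tool x,y,z total -1.008 1.493 0.229
```

>>> {"api": "jog_arm", "payload": {"increments": [{"x":0,"y":0,"z":0,"wx":0,"wy":0,"wz":-0.0116},{"x":-0.144,"y":0.213,"z":0,"wx":0,"wy":0,"wz":0},{"x":-0.144,"y":0.213,"z":0,"wx":0,"wy":0,"wz":0},{"x":-0.144,"y":0.213,"z":0,"wx":0,"wy":0,"wz":0},{"x":-0.144,"y":0.213,"z":0,"wx":0,"wy":0,"wz":0},{"x":-0.144,"y":0.213,"z":0,"wx":0,"wy":0,"wz":0},{"x":-0.144,"y":0.213,"z":0,"wx":0,"wy":0,"wz":0},{"x":-0.144,"y":0.215,"z":0,"wx":0,"wy":0,"wz":0},{"x":0,"y":0,"z":0.1,"wx":0,"wy":0,"wz":0},{"x":0,"y":0,"z":0.129,"wx":0,"wy":0,"wz":0},{"x":0,"y":0,"z":0,"wx":0,"wy":0,"wz":0},{"x":0,"y":0,"z":0,"wx":0,"wy":0,"wz":0}], "fingers": -0.6}}

```text
time: 20.8
ee_pos: [0.5401, 0.3172, 0.0172]
eef_rot: [-3.14, -0.002, -3.073]
contact_force: [-0.1, -0.3, -0.4]
opening: 0.0693
grasp_force: 0.0
```

```bash
python3 go.py strip pick -0.0312
```

```text
t 20.8 pos [0.5401 0.3172 0.0172] rpy deg [-1.799e+02 -1.000e-01 -1.761e+02] F [-0.1 -0.3 -0.4] open 0.0693
turn wz total -0.0002 then tool x,y,z total -0.026 0.024 0.484
```

>>> {"api": "jog_arm", "payload": {"increments": [{"x":0,"y":0,"z":0.1,"wx":0,"wy":0,"wz":0},{"x":0,"y":0,"z":0,"wx":0,"wy":0,"wz":0},{"x":0,"y":0,"z":0,"wx":0,"wy":0,"wz":0}]}}

```text
time: 21.1
ee_pos: [0.5408, 0.3187, 0.0083]
eef_rot: [-3.142, -0.0, -3.072]
contact_force: [0.2, -0.1, 0.8]
opening: 0.0701
grasp_force: 0.0
```

```bash
python3 go.py strip pick -0.0312
```

```text
t 21.1 pos [0.5408 0.3187 0.0083] rpy deg [-180.   -0. -176.] F [ 0.2 -0.1  0.8] open 0.0701
turn wz total -0.0 then tool x,y,z total -0.017 0.01 0.395
```

>>> {"api": "jog_arm", "payload": {"increments": [{"x":-0.017,"y":0.01,"z":0.1,"wx":0,"wy":0,"wz":0},{"x":0,"y":0,"z":0.1,"wx":0,"wy":0,"wz":0},{"x":0,"y":0,"z":0.1,"wx":0,"wy":0,"wz":0},{"x":0,"y":0,"z":0.06,"wx":0,"wy":0,"wz":0},{"x":0,"y":0,"z":0.035,"wx":0,"wy":0,"wz":0},{"x":0,"y":0,"z":0,"wx":0,"wy":0,"wz":0},{"x":0,"y":0,"z":0,"wx":0,"wy":0,"wz":0}]}}

```text
time: 21.8
ee_pos: [0.5428, 0.3203, -0.0309]
eef_rot: [3.141, 0.0, -3.072]
contact_force: [0.2, 0.4, 0.0]
opening: 0.0693
grasp_force: 0.0
```

>>> {"api": "jog_arm", "payload": {"increments": [{"x":0,"y":0,"z":0,"wx":0,"wy":0,"wz":0},{"x":0,"y":0,"z":0,"wx":0,"wy":0,"wz":0},{"x":0,"y":0,"z":0,"wx":0,"wy":0,"wz":0},{"x":0,"y":0,"z":0,"wx":0,"wy":0,"wz":0},{"x":0,"y":0,"z":0,"wx":0,"wy":0,"wz":0},{"x":0,"y":0,"z":0,"wx":0,"wy":0,"wz":0},{"x":0,"y":0,"z":0,"wx":0,"wy":0,"wz":0},{"x":0,"y":0,"z":0,"wx":0,"wy":0,"wz":0}], "fingers": 1}}

```text
time: 22.6
ee_pos: [0.5427, 0.3201, -0.031]
eef_rot: [3.142, 0.0, -3.072]
contact_force: [-0.4, -0.1, 1.0]
opening: 0.0274
grasp_force: 12.0
```

```bash
python3 go.py strip pick -0.0312; python3 go.py strip place 0.005
```

```text
t 22.6 pos [ 0.5427  0.3201 -0.031 ] rpy deg [ 180.    0. -176.] F [-0.4 -0.1  1. ] open 0.0274
turn wz total 0.0 then tool x,y,z total 0.002 -0.003 0.002
t 22.6 pos [ 0.5427  0.3201 -0.031 ] rpy deg [ 180.    0. -176.] F [-0.4 -0.1  1. ] open 0.0274
turn wz total 0.0153 then tool x,y,z total -0.18 -1.585 -0.36
```

>>> {"api": "jog_arm", "payload": {"increments": [{"x":0,"y":0,"z":-0.05,"wx":0,"wy":0,"wz":0},{"x":0,"y":0,"z":-0.2,"wx":0,"wy":0,"wz":0},{"x":0,"y":0,"z":-0.2,"wx":0,"wy":0,"wz":0},{"x":0,"y":0,"z":-0.15,"wx":0,"wy":0,"wz":0.0153},{"x":-0.03,"y":-0.264,"z":0,"wx":0,"wy":0,"wz":0},{"x":-0.03,"y":-0.264,"z":0,"wx":0,"wy":0,"wz":0},{"x":-0.03,"y":-0.264,"z":0,"wx":0,"wy":0,"wz":0},{"x":-0.03,"y":-0.264,"z":0,"wx":0,"wy":0,"wz":0},{"x":-0.03,"y":-0.264,"z":0,"wx":0,"wy":0,"wz":0},{"x":-0.03,"y":-0.264,"z":0,"wx":0,"wy":0,"wz":0},{"x":0,"y":0,"z":0,"wx":0,"wy":0,"wz":0},{"x":0,"y":0,"z":0,"wx":0,"wy":0,"wz":0}]}}

```text
time: 23.8
ee_pos: [0.5567, 0.1609, 0.0293]
eef_rot: [3.141, 0.0, 3.114]
contact_force: [-0.2, 0.8, -0.4]
opening: 0.0275
grasp_force: 12.0
```

>>> {"api": "jog_arm", "payload": {"increments": [{"x":0,"y":0,"z":0.1,"wx":0,"wy":0,"wz":0},{"x":0,"y":0,"z":0.12,"wx":0,"wy":0,"wz":0},{"x":0,"y":0,"z":0,"wx":0,"wy":0,"wz":0},{"x":0,"y":0,"z":0,"wx":0,"wy":0,"wz":0},{"x":0,"y":0,"z":0,"wx":0,"wy":0,"wz":0}]}}

```text
time: 24.3
ee_pos: [0.5565, 0.1616, 0.0069]
eef_rot: [-3.142, 0.0, 3.116]
contact_force: [-0.5, 0.2, -0.5]
opening: 0.0275
grasp_force: 12.0
```

```bash
python3 go.py strip place -0.0207
```

```text
t 24.3 pos [0.5565 0.1616 0.0069] rpy deg [-180.     0.   178.5] F [-0.5  0.2 -0.5] open 0.0275
turn wz total 0.0001 then tool x,y,z total 0.0 -0.005 0.276
```

>>> {"api": "jog_arm", "payload": {"increments": [{"x":0,"y":-0.005,"z":0.06,"wx":0,"wy":0,"wz":0},{"x":0,"y":0,"z":0.06,"wx":0,"wy":0,"wz":0},{"x":0,"y":0,"z":0.05,"wx":0,"wy":0,"wz":0},{"x":0,"y":0,"z":0.04,"wx":0,"wy":0,"wz":0},{"x":0,"y":0,"z":0.03,"wx":0,"wy":0,"wz":0},{"x":0,"y":0,"z":0.02,"wx":0,"wy":0,"wz":0},{"x":0,"y":0,"z":0.011,"wx":0,"wy":0,"wz":0},{"x":0,"y":0,"z":0,"wx":0,"wy":0,"wz":0},{"x":0,"y":0,"z":0,"wx":0,"wy":0,"wz":0}]}}

```text
time: 25.2
ee_pos: [0.5566, 0.1609, -0.02]
eef_rot: [3.141, 0.0, 3.115]
contact_force: [0.5, -0.7, -0.9]
opening: 0.0275
grasp_force: 12.0
```

>>> {"api": "jog_arm", "payload": {"increments": [{"x":0,"y":0,"z":0.006,"wx":0,"wy":0,"wz":0},{"x":0,"y":0,"z":0,"wx":0,"wy":0,"wz":0}]}}

```text
time: 25.4
ee_pos: [0.5565, 0.1609, -0.0207]
eef_rot: [3.141, 0.0, 3.115]
contact_force: [-0.0, -0.4, -0.4]
opening: 0.0275
grasp_force: 12.0
```

>>> {"api": "jog_arm", "payload": {"increments": [{"x":0,"y":0,"z":0.004,"wx":0,"wy":0,"wz":0},{"x":0,"y":0,"z":0,"wx":0,"wy":0,"wz":0}]}}

```text
time: 25.6
ee_pos: [0.5566, 0.1609, -0.0211]
eef_rot: [3.141, 0.0, 3.115]
contact_force: [-0.4, 0.2, -0.6]
opening: 0.0273
grasp_force: 12.0
```

>>> {"api": "jog_arm", "payload": {"increments": [{"x":0,"y":0,"z":0.004,"wx":0,"wy":0,"wz":0},{"x":0,"y":0,"z":0,"wx":0,"wy":0,"wz":0}]}}

```text
time: 25.8
ee_pos: [0.5566, 0.1609, -0.0211]
eef_rot: [3.141, 0.0, 3.115]
contact_force: [-1.7, -0.8, 4.0]
opening: 0.0273
grasp_force: 12.0
```

>>> {"api": "jog_arm", "payload": {"increments": [{"x":0,"y":0,"z":0.004,"wx":0,"wy":0,"wz":0},{"x":0,"y":0,"z":0,"wx":0,"wy":0,"wz":0}]}}

```text
time: 26.0
ee_pos: [0.5566, 0.1609, -0.0212]
eef_rot: [3.141, 0.0, 3.115]
contact_force: [-2.7, -1.0, 6.5]
opening: 0.0277
grasp_force: 12.0
```

>>> {"api": "jog_arm", "payload": {"increments": [{"x":0,"y":0,"z":-0.005,"wx":0,"wy":0,"wz":0},{"x":0,"y":0,"z":0,"wx":0,"wy":0,"wz":0},{"x":0,"y":0,"z":0,"wx":0,"wy":0,"wz":0},{"x":0,"y":0,"z":0,"wx":0,"wy":0,"wz":0},{"x":0,"y":0,"z":-0.03,"wx":0,"wy":0,"wz":0},{"x":0,"y":0,"z":-0.2,"wx":0,"wy":0,"wz":0},{"x":0,"y":0,"z":-0.3,"wx":0,"wy":0,"wz":0},{"x":0,"y":0,"z":-0.1,"wx":0,"wy":0,"wz":0},{"x":0,"y":0,"z":0,"wx":0,"wy":0,"wz":0},{"x":0,"y":0,"z":0,"wx":0,"wy":0,"wz":0}], "fingers": 0.08}}

```text
time: 27.0
ee_pos: [0.556, 0.1608, 0.0409]
eef_rot: [-3.141, -0.001, 3.115]
contact_force: [-0.1, 0.6, -0.9]
opening: 0.0403
grasp_force: 0.0
```

```bash
python3 go.py kite pick 0.02
```

```text
t 27.0 pos [0.556  0.1608 0.0409] rpy deg [-180.    -0.   178.5] F [-0.1  0.6 -0.9] open 0.0403
turn wz total -0.0272 then tool x,y,z total 0.704 1.193 0.209
```

>>> {"api": "jog_arm", "payload": {"increments": [{"x":0,"y":0,"z":0,"wx":0,"wy":0,"wz":-0.0136},{"x":0,"y":0,"z":0,"wx":0,"wy":0,"wz":-0.0136},{"x":0.14,"y":0.239,"z":0,"wx":0,"wy":0,"wz":0},{"x":0.141,"y":0.239,"z":0,"wx":0,"wy":0,"wz":0},{"x":0.141,"y":0.239,"z":0,"wx":0,"wy":0,"wz":0},{"x":0.141,"y":0.238,"z":0,"wx":0,"wy":0,"wz":0},{"x":0.141,"y":0.238,"z":0,"wx":0,"wy":0,"wz":0},{"x":0,"y":0,"z":0.1,"wx":0,"wy":0,"wz":0},{"x":0,"y":0,"z":0.2,"wx":0,"wy":0,"wz":0},{"x":0,"y":0,"z":0,"wx":0,"wy":0,"wz":0},{"x":0,"y":0,"z":0,"wx":0,"wy":0,"wz":0},{"x":0,"y":0,"z":0,"wx":0,"wy":0,"wz":0}], "fingers": -0.7}}

```text
time: 28.2
ee_pos: [0.4702, 0.2683, 0.0118]
eef_rot: [-3.142, 0.0, -2.998]
contact_force: [-0.2, -0.7, -0.1]
opening: 0.0738
grasp_force: 0.0
```

```bash
python3 go.py kite pick -0.0312
```

```text
t 28.2 pos [0.4702 0.2683 0.0118] rpy deg [-180.     0.  -171.8] F [-0.2 -0.7 -0.1] open 0.0738
turn wz total -0.0002 then tool x,y,z total 0.011 0.006 0.43
```

>>> {"api": "jog_arm", "payload": {"increments": [{"x":0.011,"y":0.006,"z":0.1,"wx":0,"wy":0,"wz":0},{"x":0,"y":0,"z":0.1,"wx":0,"wy":0,"wz":0},{"x":0,"y":0,"z":0.1,"wx":0,"wy":0,"wz":0},{"x":0,"y":0,"z":0.08,"wx":0,"wy":0,"wz":0},{"x":0,"y":0,"z":0.05,"wx":0,"wy":0,"wz":0},{"x":0,"y":0,"z":0,"wx":0,"wy":0,"wz":0},{"x":0,"y":0,"z":0,"wx":0,"wy":0,"wz":0}]}}

```text
time: 28.9
ee_pos: [0.4685, 0.2692, -0.0315]
eef_rot: [-3.142, 0.0, -2.997]
contact_force: [0.2, -0.1, -0.3]
opening: 0.0739
grasp_force: 0.0
```

>>> {"api": "jog_arm", "payload": {"increments": [{"x":0,"y":0,"z":0,"wx":0,"wy":0,"wz":0},{"x":0,"y":0,"z":0,"wx":0,"wy":0,"wz":0},{"x":0,"y":0,"z":0,"wx":0,"wy":0,"wz":0},{"x":0,"y":0,"z":0,"wx":0,"wy":0,"wz":0},{"x":0,"y":0,"z":0,"wx":0,"wy":0,"wz":0},{"x":0,"y":0,"z":0,"wx":0,"wy":0,"wz":0},{"x":0,"y":0,"z":0,"wx":0,"wy":0,"wz":0},{"x":0,"y":0,"z":0,"wx":0,"wy":0,"wz":0}], "fingers": 1}}

```text
time: 29.7
ee_pos: [0.4685, 0.2692, -0.0313]
eef_rot: [3.141, 0.0, -2.997]
contact_force: [-0.4, -0.2, 2.0]
opening: 0.0407
grasp_force: 12.0
```

```bash
python3 go.py kite pick -0.0312; python3 go.py kite place 0.005
```

```text
t 29.7 pos [ 0.4685  0.2692 -0.0313] rpy deg [ 180.     0.  -171.7] F [-0.4 -0.2  2. ] open 0.0407
turn wz total -0.0 then tool x,y,z total -0.004 -0.006 -0.001
t 29.7 pos [ 0.4685  0.2692 -0.0313] rpy deg [ 180.     0.  -171.7] F [-0.4 -0.2  2. ] open 0.0407
turn wz total 0.0147 then tool x,y,z total 0.259 -1.755 -0.363
```

>>> {"api": "jog_arm", "payload": {"increments": [{"x":0,"y":0,"z":-0.05,"wx":0,"wy":0,"wz":0},{"x":0,"y":0,"z":-0.2,"wx":0,"wy":0,"wz":0},{"x":0,"y":0,"z":-0.2,"wx":0,"wy":0,"wz":0},{"x":0,"y":0,"z":-0.15,"wx":0,"wy":0,"wz":0.0147},{"x":0.043,"y":-0.292,"z":0,"wx":0,"wy":0,"wz":0},{"x":0.043,"y":-0.292,"z":0,"wx":0,"wy":0,"wz":0},{"x":0.043,"y":-0.292,"z":0,"wx":0,"wy":0,"wz":0},{"x":0.043,"y":-0.293,"z":0,"wx":0,"wy":0,"wz":0},{"x":0.043,"y":-0.293,"z":0,"wx":0,"wy":0,"wz":0},{"x":0.043,"y":-0.293,"z":0,"wx":0,"wy":0,"wz":0},{"x":0,"y":0,"z":0,"wx":0,"wy":0,"wz":0},{"x":0,"y":0,"z":0,"wx":0,"wy":0,"wz":0}]}}

```text
time: 30.9
ee_pos: [0.4519, 0.0922, 0.0288]
eef_rot: [3.141, 0.001, -3.091]
contact_force: [-0.1, 0.4, 0.1]
opening: 0.0407
grasp_force: 12.0
```

>>> {"api": "jog_arm", "payload": {"increments": [{"x":0,"y":0,"z":0.1,"wx":0,"wy":0,"wz":0},{"x":0,"y":0,"z":0.12,"wx":0,"wy":0,"wz":0},{"x":0,"y":0,"z":0,"wx":0,"wy":0,"wz":0},{"x":0,"y":0,"z":0,"wx":0,"wy":0,"wz":0},{"x":0,"y":0,"z":0,"wx":0,"wy":0,"wz":0}]}}

```text
time: 31.4
ee_pos: [0.4519, 0.0928, 0.0065]
eef_rot: [-3.141, -0.0, -3.089]
contact_force: [0.1, -0.4, -0.0]
opening: 0.041
grasp_force: 12.0
```

```bash
python3 go.py kite place -0.0205; python3 - <<'E'
from h import *
im=vision.read_camera("scene")
cv2.imwrite("pics/t7.png",cv2.resize(im[165:285,285:445],None,fx=5,fy=5,interpolation=cv2.INTER_CUBIC))
E
```

```text
t 31.4 pos [0.4519 0.0928 0.0065] rpy deg [-180.   -0. -177.] F [ 0.1 -0.4 -0. ] open 0.041
turn wz total 0.0001 then tool x,y,z total 0.001 -0.002 0.27
```

View pics/t7.png

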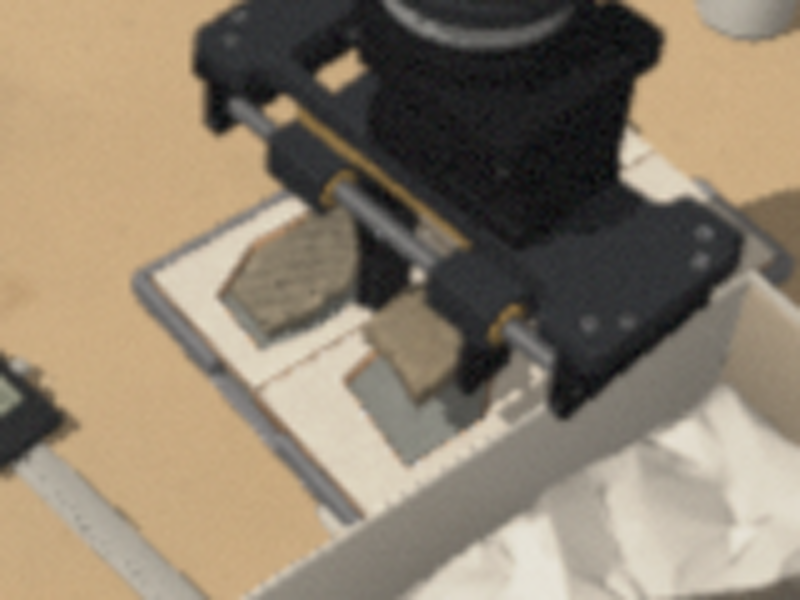

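The large sherd lies in its recess at crop (290,275). The kite hangs level above its own recess, with the left finger clear of the large sherd. I'll lower in stages because of the box wall on the right.

>>> {"api": "jog_arm", "payload": {"increments": [{"x":0,"y":-0.002,"z":0.06,"wx":0,"wy":0,"wz":0},{"x":0,"y":0,"z":0.06,"wx":0,"wy":0,"wz":0},{"x":0,"y":0,"z":0.04,"wx":0,"wy":0,"wz":0},{"x":0,"y":0,"z":0,"wx":0,"wy":0,"wz":0}]}}

```text
time: 31.85
ee_pos: [0.4511, 0.092, -0.0103]
eef_rot: [-3.141, -0.002, -3.089]
contact_force: [0.1, 0.3, -0.4]
opening: 0.0407
grasp_force: 12.0
```

>>> {"api": "jog_arm", "payload": {"increments": [{"x":0,"y":0,"z":0.03,"wx":0,"wy":0,"wz":0},{"x":0,"y":0,"z":0.03,"wx":0,"wy":0,"wz":0},{"x":0,"y":0,"z":0.02,"wx":0,"wy":0,"wz":0},{"x":0,"y":0,"z":0.02,"wx":0,"wy":0,"wz":0},{"x":0,"y":0,"z":0.012,"wx":0,"wy":0,"wz":0},{"x":0,"y":0,"z":0,"wx":0,"wy":0,"wz":0},{"x":0,"y":0,"z":0,"wx":0,"wy":0,"wz":0}]}}

```text
time: 32.55
ee_pos: [0.4519, 0.0924, -0.0206]
eef_rot: [3.141, 0.0, -3.089]
contact_force: [0.8, 0.9, -0.7]
opening: 0.0406
grasp_force: 12.0
```

>>> {"api": "jog_arm", "payload": {"increments": [{"x":0,"y":0,"z":0.004,"wx":0,"wy":0,"wz":0},{"x":0,"y":0,"z":0,"wx":0,"wy":0,"wz":0}]}}

```text
time: 32.75
ee_pos: [0.4519, 0.0924, -0.021]
eef_rot: [3.141, 0.0, -3.089]
contact_force: [0.1, 0.3, -0.3]
opening: 0.0408
grasp_force: 12.0
```

>>> {"api": "jog_arm", "payload": {"increments": [{"x":0,"y":0,"z":0.004,"wx":0,"wy":0,"wz":0},{"x":0,"y":0,"z":0,"wx":0,"wy":0,"wz":0}]}}

```text
time: 32.95
ee_pos: [0.4519, 0.0924, -0.0214]
eef_rot: [3.141, 0.0, -3.089]
contact_force: [-0.0, 0.2, 0.1]
opening: 0.041
grasp_force: 12.0
```

>>> {"api": "jog_arm", "payload": {"increments": [{"x":0,"y":0,"z":0.004,"wx":0,"wy":0,"wz":0},{"x":0,"y":0,"z":0,"wx":0,"wy":0,"wz":0}]}}

```text
time: 33.15
ee_pos: [0.452, 0.0924, -0.0215]
eef_rot: [3.141, 0.0, -3.089]
contact_force: [-1.0, -0.2, 3.9]
opening: 0.0408
grasp_force: 12.1
```

>>> {"api": "jog_arm", "payload": {"increments": [{"x":0,"y":0,"z":-0.002,"wx":0,"wy":0,"wz":0},{"x":0,"y":0,"z":0,"wx":0,"wy":0,"wz":0},{"x":0,"y":0,"z":0,"wx":0,"wy":0,"wz":0},{"x":0,"y":0,"z":0,"wx":0,"wy":0,"wz":0},{"x":0,"y":0,"z":-0.03,"wx":0,"wy":0,"wz":0},{"x":0,"y":0,"z":-0.2,"wx":0,"wy":0,"wz":0},{"x":0,"y":0,"z":-0.3,"wx":0,"wy":0,"wz":0},{"x":0,"y":0,"z":-0.1,"wx":0,"wy":0,"wz":0},{"x":0,"y":0,"z":0,"wx":0,"wy":0,"wz":0},{"x":0,"y":0,"z":0,"wx":0,"wy":0,"wz":0}], "fingers": -0.2}}

```text
time: 34.15
ee_pos: [0.4514, 0.0923, 0.0407]
eef_rot: [3.142, -0.001, -3.089]
contact_force: [-0.7, -0.2, 0.6]
opening: 0.0521
grasp_force: 0.0
```

```bash
python3 go.py small pick 0.02 f
```

```text
t 34.1 pos [0.4514 0.0923 0.0407] rpy deg [ 180.   -0. -177.] F [-0.7 -0.2  0.6] open 0.0521
turn wz total 0.1861 then tool x,y,z total 2.244 0.041 0.207
```

>>> {"api": "jog_arm", "payload": {"increments": [{"x":0.12,"y":0.297,"z":0,"wx":0,"wy":0,"wz":0},{"x":0.12,"y":0.297,"z":0,"wx":0,"wy":0,"wz":0},{"x":0.12,"y":0.297,"z":0,"wx":0,"wy":0,"wz":0},{"x":0.12,"y":0.297,"z":0,"wx":0,"wy":0,"wz":0},{"x":0.12,"y":0.297,"z":0,"wx":0,"wy":0,"wz":0},{"x":0.12,"y":0.297,"z":0,"wx":0,"wy":0,"wz":0},{"x":0.12,"y":0.298,"z":0,"wx":0,"wy":0,"wz":0},{"x":0,"y":0,"z":0,"wx":0,"wy":0,"wz":0},{"x":0,"y":0,"z":0,"wx":0,"wy":0,"wz":0}], "fingers": -0.6}}

```text
time: 35.05
ee_pos: [0.356, 0.2952, 0.0399]
eef_rot: [-3.14, -0.002, -3.087]
contact_force: [0.0, 0.0, 1.2]
opening: 0.07
grasp_force: 0.0
```

>>> {"api": "jog_arm", "payload": {"increments": [{"x":0,"y":0,"z":0,"wx":0,"wy":0,"wz":0.0207},{"x":0,"y":0,"z":0,"wx":0,"wy":0,"wz":0.0207},{"x":0,"y":0,"z":0,"wx":0,"wy":0,"wz":0.0207},{"x":0,"y":0,"z":0,"wx":0,"wy":0,"wz":0.0207},{"x":0,"y":0,"z":0,"wx":0,"wy":0,"wz":0.0207},{"x":0,"y":0,"z":0,"wx":0,"wy":0,"wz":0.0207},{"x":0,"y":0,"z":0,"wx":0,"wy":0,"wz":0.0207},{"x":0,"y":0,"z":0,"wx":0,"wy":0,"wz":0.0207},{"x":0,"y":0,"z":0,"wx":0,"wy":0,"wz":0.0205},{"x":0,"y":0,"z":0,"wx":0,"wy":0,"wz":0},{"x":0,"y":0,"z":0,"wx":0,"wy":0,"wz":0}]}}

```text
time: 36.15
ee_pos: [0.3573, 0.2944, 0.0408]
eef_rot: [-3.141, 0.001, 2.026]
contact_force: [0.3, 0.7, 0.1]
opening: 0.0695
grasp_force: 0.0
```

```bash
python3 go.py small pick -0.0312 f
```

```text
t 36.1 pos [0.3573 0.2944 0.0408] rpy deg [-179.9    0.   116.1] F [0.3 0.7 0.1] open 0.0695
turn wz total 0.0002 then tool x,y,z total 0.015 0.001 0.72
```

>>> {"api": "jog_arm", "payload": {"increments": [{"x":0.015,"y":0,"z":0.15,"wx":0,"wy":0,"wz":0},{"x":0,"y":0,"z":0.18,"wx":0,"wy":0,"wz":0},{"x":0,"y":0,"z":0.15,"wx":0,"wy":0,"wz":0},{"x":0,"y":0,"z":0.1,"wx":0,"wy":0,"wz":0},{"x":0,"y":0,"z":0.07,"wx":0,"wy":0,"wz":0},{"x":0,"y":0,"z":0.05,"wx":0,"wy":0,"wz":0},{"x":0,"y":0,"z":0.024,"wx":0,"wy":0,"wz":0},{"x":0,"y":0,"z":0,"wx":0,"wy":0,"wz":0},{"x":0,"y":0,"z":0,"wx":0,"wy":0,"wz":0}]}}

```text
time: 37.05
ee_pos: [0.3565, 0.2969, -0.0302]
eef_rot: [-3.141, 0.0, 2.025]
contact_force: [-1.3, -2.2, 4.8]
opening: 0.0697
grasp_force: 2.6
```

>>> {"api": "jog_arm", "payload": {"increments": [{"x":0,"y":0,"z":0,"wx":0,"wy":0,"wz":0},{"x":0,"y":0,"z":0,"wx":0,"wy":0,"wz":0},{"x":0,"y":0,"z":0,"wx":0,"wy":0,"wz":0},{"x":0,"y":0,"z":0,"wx":0,"wy":0,"wz":0},{"x":0,"y":0,"z":0,"wx":0,"wy":0,"wz":0},{"x":0,"y":0,"z":0,"wx":0,"wy":0,"wz":0},{"x":0,"y":0,"z":0,"wx":0,"wy":0,"wz":0},{"x":0,"y":0,"z":0,"wx":0,"wy":0,"wz":0}], "fingers": 1}}

```text
time: 37.85
ee_pos: [0.3566, 0.297, -0.0311]
eef_rot: [3.141, -0.0, 2.025]
contact_force: [0.5, 0.2, -0.2]
opening: 0.0246
grasp_force: 11.9
```

```bash
python3 go.py small pick -0.0312 f; python3 go.py small place 0.005 f
```

```text
t 37.9 pos [ 0.3566  0.297  -0.0311] rpy deg [180.  -0. 116.] F [ 0.5  0.2 -0.2] open 0.0246
turn wz total -0.0 then tool x,y,z total -0.012 -0.004 0.001
t 37.9 pos [ 0.3566  0.297  -0.0311] rpy deg [180.  -0. 116.] F [ 0.5  0.2 -0.2] open 0.0246
turn wz total -0.1806 then tool x,y,z total -1.936 -2.124 -0.361
```

A finger brushed something low on the way down, probably the pencil, at about 5 N. The grasp closed at 24.6 mm. Lift and turn.

>>> {"api": "jog_arm", "payload": {"increments": [{"x":0,"y":0,"z":-0.05,"wx":0,"wy":0,"wz":0},{"x":0,"y":0,"z":-0.25,"wx":0,"wy":0,"wz":0},{"x":0,"y":0,"z":-0.3,"wx":0,"wy":0,"wz":-0.02},{"x":0,"y":0,"z":0,"wx":0,"wy":0,"wz":-0.02},{"x":0,"y":0,"z":0,"wx":0,"wy":0,"wz":-0.02},{"x":0,"y":0,"z":0,"wx":0,"wy":0,"wz":-0.02},{"x":0,"y":0,"z":0,"wx":0,"wy":0,"wz":-0.02},{"x":0,"y":0,"z":0,"wx":0,"wy":0,"wz":-0.02},{"x":0,"y":0,"z":0,"wx":0,"wy":0,"wz":-0.02},{"x":0,"y":0,"z":0,"wx":0,"wy":0,"wz":-0.02},{"x":0,"y":0,"z":0,"wx":0,"wy":0,"wz":-0.0206},{"x":0,"y":0,"z":0,"wx":0,"wy":0,"wz":0}]}}

```text
time: 39.05
ee_pos: [0.3565, 0.297, 0.0292]
eef_rot: [3.141, 0.0, -3.124]
contact_force: [-0.2, -0.7, 0.2]
opening: 0.0248
grasp_force: 11.8
```

>>> {"api": "jog_arm", "payload": {"increments": [{"x":-0.215,"y":-0.236,"z":0,"wx":0,"wy":0,"wz":0},{"x":-0.215,"y":-0.236,"z":0,"wx":0,"wy":0,"wz":0},{"x":-0.215,"y":-0.236,"z":0,"wx":0,"wy":0,"wz":0},{"x":-0.215,"y":-0.236,"z":0,"wx":0,"wy":0,"wz":0},{"x":-0.215,"y":-0.236,"z":0,"wx":0,"wy":0,"wz":0},{"x":-0.215,"y":-0.236,"z":0,"wx":0,"wy":0,"wz":0},{"x":-0.215,"y":-0.236,"z":0,"wx":0,"wy":0,"wz":0},{"x":-0.215,"y":-0.236,"z":0,"wx":0,"wy":0,"wz":0},{"x":-0.215,"y":-0.236,"z":0,"wx":0,"wy":0,"wz":0},{"x":0,"y":0,"z":0,"wx":0,"wy":0,"wz":0},{"x":0,"y":0,"z":0,"wx":0,"wy":0,"wz":0},{"x":0,"y":0,"z":0,"wx":0,"wy":0,"wz":0}]}}

```text
time: 40.25
ee_pos: [0.5529, 0.0893, 0.0287]
eef_rot: [3.141, -0.001, -3.124]
contact_force: [-0.5, -0.2, 0.2]
opening: 0.0245
grasp_force: 11.8
```

```bash
python3 go.py small place 0.007; python3 - <<'E'
from h import *
im=vision.read_camera("scene")
cv2.imwrite("pics/t8.png",cv2.resize(im[165:285,300:460],None,fx=5,fy=5,interpolation=cv2.INTER_CUBIC))
E
```

```text
t 40.2 pos [0.5529 0.0893 0.0287] rpy deg [ 1.80e+02 -1.00e-01 -1.79e+02] F [-0.5 -0.2  0.2] open 0.0245
turn wz total 0.0 then tool x,y,z total -0.01 -0.012 0.217
```

View pics/t8.png

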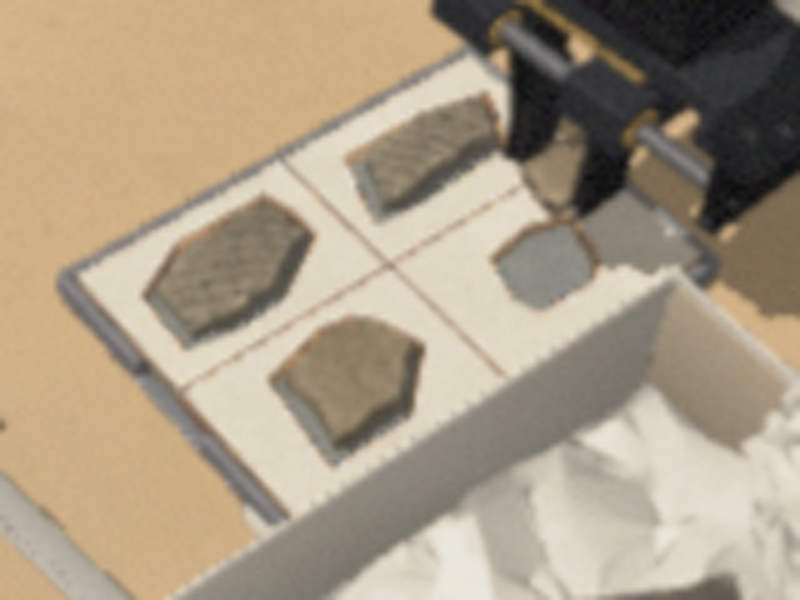

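Large (230,270), kite (350,385) and strip (425,155) all lie inside their recesses. The small sherd is held at (555,175). Lowering it.

>>> {"api": "jog_arm", "payload": {"increments": [{"x":-0.01,"y":-0.012,"z":0.1,"wx":0,"wy":0,"wz":0},{"x":0,"y":0,"z":0.1,"wx":0,"wy":0,"wz":0},{"x":0,"y":0,"z":0,"wx":0,"wy":0,"wz":0},{"x":0,"y":0,"z":0,"wx":0,"wy":0,"wz":0},{"x":0,"y":0,"z":0,"wx":0,"wy":0,"wz":0}]}}

```text
time: 40.8
ee_pos: [0.5548, 0.087, 0.009]
eef_rot: [3.142, 0.0, -3.124]
contact_force: [-0.1, -0.7, -0.6]
opening: 0.0245
grasp_force: 11.8
```

```bash
python3 go.py small place -0.0205; python3 - <<'E'
from h import *
im=vision.read_camera("scene")
cv2.imwrite("pics/t9.png",cv2.resize(im[185:245,375:455],None,fx=10,fy=10,interpolation=cv2.INTER_CUBIC))
E
```

```text
t 40.8 pos [0.5548 0.087  0.009 ] rpy deg [ 180.    0. -179.] F [-0.1 -0.7 -0.6] open 0.0245
turn wz total 0.0001 then tool x,y,z total 0.009 0.011 0.295
```

View pics/t9.png

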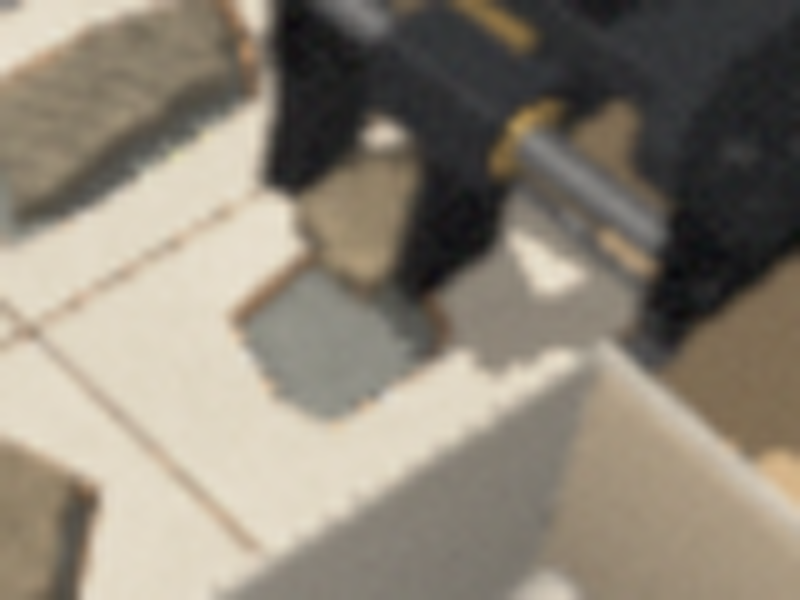

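The small sherd hangs level just above its recess. I'll add the 1.2 mm pick offset and lower.

>>> {"api": "jog_arm", "payload": {"increments": [{"x":0.021,"y":0.011,"z":0.06,"wx":0,"wy":0,"wz":0},{"x":0,"y":0,"z":0.06,"wx":0,"wy":0,"wz":0},{"x":0,"y":0,"z":0.05,"wx":0,"wy":0,"wz":0},{"x":0,"y":0,"z":0.04,"wx":0,"wy":0,"wz":0},{"x":0,"y":0,"z":0.04,"wx":0,"wy":0,"wz":0},{"x":0,"y":0,"z":0.03,"wx":0,"wy":0,"wz":0},{"x":0,"y":0,"z":0.014,"wx":0,"wy":0,"wz":0},{"x":0,"y":0,"z":0,"wx":0,"wy":0,"wz":0},{"x":0,"y":0,"z":0,"wx":0,"wy":0,"wz":0}]}}

```text
time: 41.75
ee_pos: [0.5528, 0.088, -0.0203]
eef_rot: [3.141, 0.0, -3.124]
contact_force: [0.8, -0.4, -0.5]
opening: 0.0244
grasp_force: 11.8
```

>>> {"api": "jog_arm", "payload": {"increments": [{"x":0,"y":0,"z":0.005,"wx":0,"wy":0,"wz":0},{"x":0,"y":0,"z":0,"wx":0,"wy":0,"wz":0}]}}

```text
time: 41.95
ee_pos: [0.5527, 0.088, -0.0209]
eef_rot: [3.141, 0.0, -3.124]
contact_force: [-0.1, 0.2, -1.5]
opening: 0.0247
grasp_force: 11.8
```

>>> {"api": "jog_arm", "payload": {"increments": [{"x":0,"y":0,"z":0.004,"wx":0,"wy":0,"wz":0},{"x":0,"y":0,"z":0,"wx":0,"wy":0,"wz":0}]}}

```text
time: 42.15
ee_pos: [0.5528, 0.088, -0.021]
eef_rot: [3.141, 0.0, -3.124]
contact_force: [0.4, -0.4, 1.4]
opening: 0.0247
grasp_force: 12.0
```

>>> {"api": "jog_arm", "payload": {"increments": [{"x":0,"y":0,"z":0.004,"wx":0,"wy":0,"wz":0},{"x":0,"y":0,"z":0,"wx":0,"wy":0,"wz":0}]}}

```text
time: 42.35
ee_pos: [0.5528, 0.088, -0.0211]
eef_rot: [3.141, 0.0, -3.124]
contact_force: [-1.6, 0.3, 6.2]
opening: 0.025
grasp_force: 12.2
```

>>> {"api": "jog_arm", "payload": {"increments": [{"x":0,"y":0,"z":-0.002,"wx":0,"wy":0,"wz":0},{"x":0,"y":0,"z":0,"wx":0,"wy":0,"wz":0},{"x":0,"y":0,"z":0,"wx":0,"wy":0,"wz":0},{"x":0,"y":0,"z":0,"wx":0,"wy":0,"wz":0},{"x":0,"y":0,"z":-0.03,"wx":0,"wy":0,"wz":0},{"x":0,"y":0,"z":-0.2,"wx":0,"wy":0,"wz":0},{"x":0,"y":0,"z":-0.3,"wx":0,"wy":0,"wz":0},{"x":0,"y":0,"z":-0.3,"wx":0,"wy":0,"wz":0},{"x":0,"y":0,"z":-0.3,"wx":0,"wy":0,"wz":0},{"x":0,"y":0,"z":0,"wx":0,"wy":0,"wz":0}], "fingers": 0.15}}

```text
time: 43.35
ee_pos: [0.5561, 0.0885, 0.0963]
eef_rot: [3.139, 0.008, -3.124]
contact_force: [0.1, 1.0, 0.7]
opening: 0.0369
grasp_force: 0.0
```

>>> {"api": "jog_arm", "payload": {"increments": [{"x":0,"y":0.3,"z":0,"wx":0,"wy":0,"wz":0},{"x":0,"y":0.35,"z":0,"wx":0,"wy":0,"wz":0},{"x":0,"y":0.35,"z":0,"wx":0,"wy":0,"wz":0},{"x":0,"y":0.35,"z":0,"wx":0,"wy":0,"wz":0},{"x":0,"y":0.35,"z":0,"wx":0,"wy":0,"wz":0},{"x":0,"y":0.35,"z":0,"wx":0,"wy":0,"wz":0},{"x":0,"y":0.35,"z":0,"wx":0,"wy":0,"wz":0},{"x":0,"y":0.3,"z":0,"wx":0,"wy":0,"wz":0},{"x":0,"y":0,"z":0,"wx":0,"wy":0,"wz":0},{"x":0,"y":0,"z":0,"wx":0,"wy":0,"wz":0}]}}

```text
time: 44.35
ee_pos: [0.547, 0.3581, 0.0903]
eef_rot: [-3.14, -0.001, -3.122]
contact_force: [1.1, -0.9, -1.1]
opening: 0.0371
grasp_force: 0.0
```

```bash
python3 - <<'E'
from h import *
print(r.state()["ee_pos"])
a=vision.read_camera("top")[115:250,330:430];b=vision.read_camera("scene")[170:275,305:450]
a=cv2.resize(a,(400,540),interpolation=cv2.INTER_CUBIC);b=cv2.resize(b,(400,290),interpolation=cv2.INTER_CUBIC)
o=np.zeros((540,800,3),np.uint8);o[:,:400]=a;o[:290,400:]=b;cv2.imwrite("pics/t10.png",o)
E
```

```text
[0.54703908 0.35812125 0.09031403]
```

View pics/t10.png

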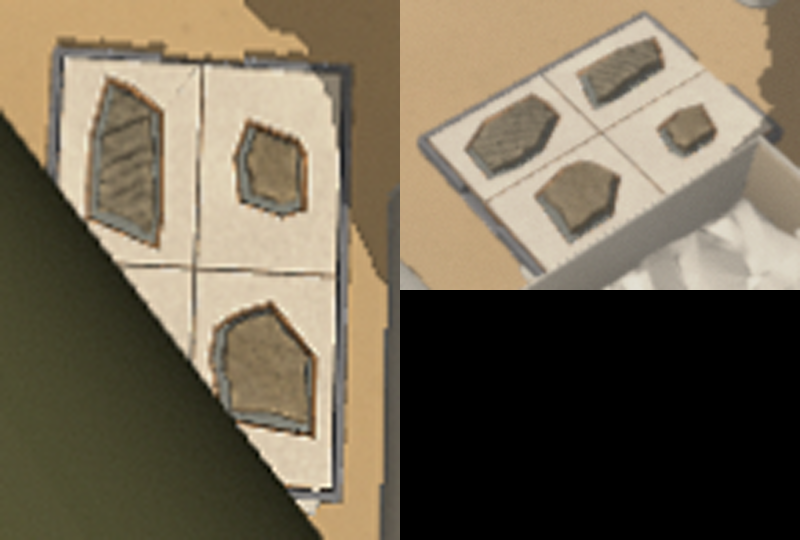

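All four sherds lie inside their recesses. The apparent shift up and right in the top view matches parallax of the raised faces. I'll move the arm clear and check positions numerically.

>>> {"api": "jog_arm", "payload": {"increments": [{"x":0,"y":0,"z":-0.3,"wx":0,"wy":0,"wz":0},{"x":0.2,"y":0,"z":-0.3,"wx":0,"wy":0,"wz":0},{"x":0.25,"y":0.25,"z":0,"wx":0,"wy":0,"wz":0},{"x":0.25,"y":0.25,"z":0,"wx":0,"wy":0,"wz":0},{"x":0.25,"y":0.25,"z":0,"wx":0,"wy":0,"wz":0},{"x":0.25,"y":0.25,"z":0,"wx":0,"wy":0,"wz":0},{"x":0.25,"y":0.25,"z":0,"wx":0,"wy":0,"wz":0},{"x":0.25,"y":0.25,"z":0,"wx":0,"wy":0,"wz":0},{"x":0.25,"y":0.25,"z":0,"wx":0,"wy":0,"wz":0},{"x":0.25,"y":0.25,"z":0,"wx":0,"wy":0,"wz":0},{"x":0,"y":0,"z":0,"wx":0,"wy":0,"wz":0},{"x":0,"y":0,"z":0,"wx":0,"wy":0,"wz":0}]}}

```text
time: 45.65
ee_pos: [0.3246, 0.5532, 0.1513]
eef_rot: [-3.141, 0.001, -3.124]
contact_force: [0.2, -0.1, -0.8]
opening: 0.0371
grasp_force: 0.0
```

```bash
python3 - <<'E'
from fit import *
T=np.mean([vision.read_camera("top").astype(float) for _ in range(6)],0).astype(np.float32)
S=np.mean([vision.read_camera("scene").astype(float) for _ in range(6)],0).astype(np.float32)
np.savez("avg2.npz",T=T,S=S);rt,rs=contours("avg2.npz");r0,_=contours();np.set_printoptions(suppress=True)
HS={}
for k in SH:
    # sherd colour is well below the floor's .88 and board's .80; the slope is browner still (<.64)
    lv=np.median(rt[RC[k][1]*4-16:RC[k][1]*4,RC[k][0]*4-8:RC[k][0]*4+8])
    M=((rt<.76)).astype(np.uint8);M=cv2.morphologyEx(M,cv2.MORPH_OPEN,np.ones((15,15)))
    c=blob(M,(RC[k][0],RC[k][1]-2));f=blob(r0>mid(r0,RC[k],.80),RC[k])
    Ms=cv2.morphologyEx((rs<.76).astype(np.uint8),cv2.MORPH_OPEN,np.ones((13,13)));cs=blob(Ms,(RS[k][0]+1,RS[k][1]-4))
    P=plane("top",c,.010+H[k])*1000;F=plane("top",f,.010)*1000;a,b=props(P/1000),props(F/1000)
    m=lambda q:props(q/1000)[0]
    A=(P-a[0])*np.sqrt(b[2]/a[2]);ang=icp(A,F-b[0],0.)
    print(k,round(float(lv),2),"area",int(a[2]),int(b[2]),"off mm",(a[0]-b[0]).round(1),"turn err",np.degrees(ang[0]).round(1),ang[1].round(2),"tri",tri([m(c)],[m(cs)])[0].round(4) if cs is not None else None)
E
```

```text
large 0.71 area 2063 2453 off mm [ 0.7 -1.3] turn err 2.9 2.15 tri None
strip 0.71 area 1510 1897 off mm [ 1.8 -0.1] turn err 3.5 2.4 tri None
kite 0.64 area 1938 2016 off mm [ 1.1 -1. ] turn err -0.2 1.8 tri [0.4528 0.0917 0.0216 0.0008]
small 0.63 area 1019 921 off mm [ 1.2 -2.6] turn err -1.9 0.77 tri [0.5547 0.0856 0.0222 0.0006]
```

All four sherds reached floor contact within 0.2 mm of the expected height, they sit within about 2–3 mm of recess centre, and the arm is clear. Handing in.

```bash
python3 -c "
from bench import r;print(r.hand_in())"
```

```text
the job is handed in; nothing more can be done
None
```

I placed all four sherds patterned face up in their matching recesses, each lowered onto the floor under light contact, and handed the job in at about 46 s; the result was not reported back.

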